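# Change the punch in a sealing-tool nest and post the old ones in the return bin

### The arm

A 6-joint arm with a two-finger parallel gripper is mounted at the origin on the work surface. World frame = base frame: x ahead of the robot, y to its left, z up, the work surface at z = 0. Lengths are in m, angles in rad, forces in N, time in s.
With the tool pointing down it reaches from about 0.35 to 0.775 m from the base axis. Payload 5.5 kg.
Tool frame: the origin (TCP) lies midway between the tips of the shut fingers; the grasp point (between the pads) lies 19 mm behind it; z points along the fingers, y is the direction in which the jaws open and shut (so a half turn about z gives the same grasp; the last joint's range is limited). The gripper opens to 85 mm and grips with 20 to 120 N. Pads are 22 mm wide; open, the fingers measure 114 mm over their backs; the gripper's body (76 mm by 85 mm) begins 54 mm behind the grasp point. The pads swing forward as they close: fully open they stand 13 mm farther back than shut.
Start: joints at [0.969, 0.313, 0.046, 1.304, 0, 1.431], TCP at [0.256, 0.515, 0.209] pointing down, gripper open.
Joint ranges: [-2.76, 2.76], [-0.86, 1.69], [-1.03, 1.26], [-2.2, 2.34], [-1.47, 1.5], [-3.14, 3.14]. Speed limits (rad/s): [2.57, 2.57, 3.14, 3.14, 3.14, 3.14].

### API

Orientations are given as a rotation vector (axis times angle).
In Python, from plant import ctrl gives the robot as it stands.
- The arm moves only by the tool drive_tool, never from a script. Its argument "deltas" is a list of rows, each a list of 7 numbers: the shift along the tool's x, y, z each as a share of 250 mm, from -1 to 1, then the turn, a rotation vector about the tool's x, y, z each as a share of 30 degrees, from -1 to 1, then the closure, from 0 (fully open) to 1 (shut). In form: [[dx, dy, dz, ax, ay, az, hand], ...]. A call has 1 to 10 rows; each row is the pose to reach, as a shift and turn from the pose commanded when the call began, along the tool's axes at that moment; what a row does not reach only later rows make up. A row lasts 1/10 s, in which the tool goes at most 50 mm and 8.59 degrees, less where a joint would pass 70% of its speed; a pose out of reach is approached as far as the arm can. A call with a number of a shift or a turn outside -1 to 1 is refused whole. A call with a gripper value outside its range is refused whole. The fingers move at their own pace and stop on an object; "force" is the grip in N (left out, the last holds). Time passes only in rows, so rows that repeat a pose let the fingers close. It gives the time, the measured TCP pose, the force and the opening at its end, in the units of the state.
- ctrl.get_state(): the state, without advancing time (a new reading comes with each control period).
- ctrl.snapshot(name): name is "scene" or "top"; returns the picture (480x640x3 uint8, red, green, blue); there is no depth.
- ctrl.camera_params(name): a dict with "vertical_fov" (degrees; the focal length in pixels is half the picture's height over the tangent of half this angle, whatever the lens; pixels are square), "cx", "cy" (the principal point, pixels), "pose" (4x4, takes a point from camera to world coordinates). Camera axes: x right, y down, z forward; pixel columns grow to the right and rows downward; lengths in m; the calibration is good to about 2 mm. A picture is of the moment at which its call begins. camera_params takes no time and is no camera call.
- ctrl.close_job(): hands the job in, once; it reports no verdict.
The state is a dict: "t": time; "joints": joint angles; "joint_velocities": joint speeds; "joint_efforts": joint torques, N m; "tool_pos": TCP position; "ee_rot": TCP orientation; "wrist_force": force on the tool from outside, world axes, zero at the start; "torque": the same for the moment, N m; "grip_width": opening from 0.0 (shut) to 1.0 (fully open).
Only numpy, scipy, OpenCV 4.12 (cv2) and the standard library are available. Lean on these libraries where they do the work, as an engineer would, in place of code of your own. Each camera call takes 0.05 s, during which the arm holds its last target.

### The job

Change the punch of the sealing tool: take the old one-piece punch out of the nest and post it, and every other old one-piece punch lying on the bench, past the sprung flap into the return bin, leaving the flap shut. In the emptied nest build the new three-part punch: first the body, on it the spacer with the window, and on that the top plate with its stud upwards, all lying flat and square between the cheeks. Leave the tin, the spanner and the jar where they are.

Things in the scene. Friction and masses are not known exactly. Their poses are not given: they have to be found in the camera images.
- bin: Return bin, grey steel box fixed to the bench, 170 mm wide (y) and 200 mm high, white top, walls 3 mm, reaching from x = -95 to +125 mm of its origin, which lies on the bench; z up. The mouth in its top runs from x = -45 to +50 mm and y = -65 to +65 mm; a sprung flap closes it but for a 21 mm gap along the -x edge. Inside, a slippery slide under the -x part slopes down towards +x.
- bin_mouth (a point): Point in the bin's mouth, level with the bin's top, at x = -11 mm, y = 0 of the bin, axes as the bin's. Here the middle of an upright punch goes down, its 50 mm length along the bin's x, 9 mm clear of the mouth's -x edge. When its underside is 71 mm or more below the bin's top it is past the flap's edge and, let go, falls to the bin's floor; let go higher, the flap may pinch it.
- flap (a joint): Flap of the bin: aluminium plate 74 mm long, 126 mm wide, 4 mm thick, hinged along the mouth's +x edge, 6 mm below the bin's top. In rad: 0 shut and level, grows as its free edge is pushed down into the bin, at most 1.4. Its spring (0.22 N m shut, 0.33 open) shuts it when nothing holds it and bears the weight of a punch; a punch lowered at bin_mouth pushes it open with about 6 to 8 N.
- nest_seat (a point): Nest, fixed to the bench: plate 140 (x) x 110 (y) x 10 mm with a pocket 54 (x) x 44 (y) mm in its middle, between two dark end cheeks 42 mm high, flared by 3 mm as a lead-in over their top 8 mm; corner returns 6 mm long in x hold the parts in y. The y sides are open for 42 mm between the returns, for fingers closing along y. The point: middle of the pocket's floor, 10 mm above the bench; z up.
- old0_c (a point): Old one-piece punch standing in the nest at the start, its length along the nest's x; steel, 50 x 40 mm in plan and 52 mm tall: a block 46 mm high with a raised crown 38 x 28 x 6 mm on top; about 0.3 kg. The point is its centre, half-way up (26 mm above its underside); z up, x along its 50 mm length, y along its 40 mm width.
- old1_c (a point): Old one-piece punch standing on the bench (may be absent); steel, 50 x 40 mm in plan and 52 mm tall: a block 46 mm high with a raised crown 38 x 28 x 6 mm on top; about 0.3 kg. The point is its centre, half-way up (26 mm above its underside); z up, x along its 50 mm length, y along its 40 mm width.
- old2_c (a point): Old one-piece punch standing on the bench (may be absent); steel, 50 x 40 mm in plan and 52 mm tall: a block 46 mm high with a raised crown 38 x 28 x 6 mm on top; about 0.3 kg. The point is its centre, half-way up (26 mm above its underside); z up, x along its 50 mm length, y along its 40 mm width.
- old3_c (a point): Old one-piece punch standing on the bench (may be absent); steel, 50 x 40 mm in plan and 52 mm tall: a block 46 mm high with a raised crown 38 x 28 x 6 mm on top; about 0.3 kg. The point is its centre, half-way up (26 mm above its underside); z up, x along its 50 mm length, y along its 40 mm width.
- body_c (a point): Body of the new punch: plain aluminium block 50 x 40 mm, 22 mm thick, 0.12 kg, lying on the bench. Grip it across the 40 mm width. The point is its centre, half-way up; z up, x along its 50 mm length, y along its 40 mm width.
- spacer_c (a point): Spacer of the new punch: aluminium plate 50 x 40 mm, 12 mm thick, with a rectangular window (26 x 22 mm) through it, 0.06 kg, lying flat on the bench. Grip it across the 40 mm width. The point is its centre, half-way up; z up, x along its 50 mm length, y along its 40 mm width.
- top_c (a point): Top plate of the new punch: aluminium plate 50 x 40 mm, 12 mm thick, with a round stud 22 mm across and 6 mm high on top (18 mm in all), 0.09 kg, lying flat on the bench, stud up. Grip it across the 40 mm width. The point is its centre, half-way up; z up, x along its 50 mm length, y along its 40 mm width.
- grease_tin: Bystander: grey tin, 68 mm across, 85 mm high; origin at the centre of its underside.
- spanner: Bystander: steel spanner lying on the bench; origin at its underside.
- screw_jar: Bystander: jar, 60 mm across, 70 mm high; origin at the centre of its underside.

How it is judged:
By the outcome, as a careful person would: the job done as asked, in the order asked, and still so for the second after the job is handed in, with the robot touching nothing.
Of old1, old2, old3 only 2 to 3 are there at a start; the rules pass over those that are not, and their reading is None.
At some moment in a run one of old1, old2, old3 may be knocked a few centimetres aside while the robot is not near it.
It also fails if it takes over 210 s, if anything falls off the work surface, if the arm or the gripper's body presses on something with over 40 N, if the wrist force passes 120 N, or if a joint passes its speed limit or range.

## Working session

There is one attempt and no reset: what is moved stays moved. The work goes in short steps, Python scripts to look and compute and a tool call to move; the robot and the scene stay as the last step left them, time stands still between calls to the robot, and variables do not carry over. Pictures are saved under pics/ and viewed, and the job is handed in when it is done.

Besides the shell and the picture viewer there is one more tool, called after ">>>" by a JSON object that holds its "op" and its "data", one argument or row to a line. drive_tool: Moves the arm, as the interface text tells. Its arguments: {"type":"object","properties":{"deltas":{"type":"array","items":{"type":"array","items":{"type":"number"}}},"force":{"type":"number"}},"required":["deltas"]}

```bash
ls; mkdir -p pics; python3 - <<'E'
from plant import ctrl
import cv2
print(ctrl.get_state())
for n in("scene","top"):
    print(n,ctrl.camera_params(n))
    cv2.imwrite(f"pics/{n}0.png",ctrl.snapshot(n)[:,:,::-1])
E
```

```text
pics
{'t': 0.0, 'joints': array([9.69431434e-01, 3.13991202e-01, 4.49324177e-02, 1.30361120e+00,
       2.27094170e-05, 1.43121183e+00]), 'joint_velocities': array([ 4.59772553e-04,  3.59150079e-04, -1.23672757e-03, -7.73173927e-06,
        8.70179508e-04,  1.07062837e-03]), 'joint_efforts': array([ 2.77264953e-04, -4.80625892e+01,  2.98534155e+01,  1.94489595e-02,
       -2.23346615e-04, -9.47483159e-06]), 'tool_pos': array([0.25585055, 0.51429612, 0.20839512]), 'ee_rot': array([-7.18774901e-01, -3.05754227e+00,  2.72993270e-03]), 'wrist_force': array([ 0.11110746,  0.20428037, -0.17702569]), 'torque': array([-0.00365821,  0.00420928, -0.04925801]), 'grip_width': 1.002383101814514}
scene {'vertical_fov': 46.00761581630787, 'cx': 328.3936426262335, 'cy': 241.57016467118487, 'pose': array([[-0.57452168,  0.44990592, -0.68374666,  1.34014029],
       [ 0.81811146,  0.29027404, -0.49642182,  0.54529845],
       [-0.02486921, -0.84458608, -0.53484192,  0.73256424],
       [ 0.        ,  0.        ,  0.        ,  1.        ]])}
top {'vertical_fov': 57.20495609305047, 'cx': 314.19919874917997, 'cy': 236.63661205229803, 'pose': array([[-0.02225952, -0.99840229,  0.05193638,  0.53213885],
       [-0.99973641,  0.02193692, -0.00677331,  0.01549208],
       [ 0.00562316, -0.05207346, -0.99862743,  1.0815637 ],
       [ 0.        ,  0.        ,  0.        ,  1.        ]])}
```

View pics/scene0.png

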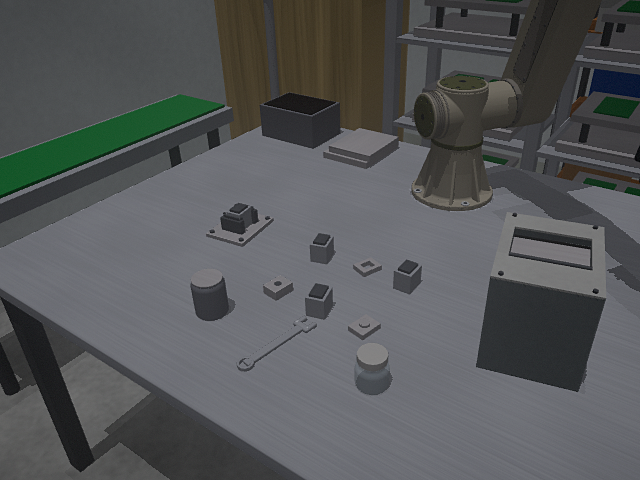

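View pics/top0.png

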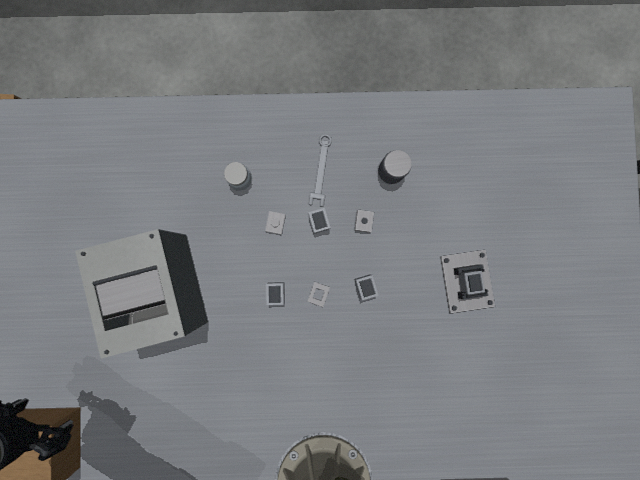

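```bash
cat > h.py <<'E'
import numpy as np,cv2
from scipy.spatial.transform import Rotation as R
from plant import ctrl
def K(n):
    p=ctrl.camera_params(n);f=240/np.tan(np.radians(p["vertical_fov"]/2));return f,p["cx"],p["cy"],np.array(p["pose"])
def ray(n,u,v,z):
    f,cx,cy,T=K(n);d=T[:3,:3]@np.array([(u-cx)/f,(v-cy)/f,1]);o=T[:3,3]
    return o+d*(z-o[2])/d[2]
def proj(n,P):
    f,cx,cy,T=K(n);q=T[:3,:3].T@(np.array(P)-T[:3,3]);return np.array([cx+f*q[0]/q[2],cy+f*q[1]/q[2]])
def snap(n,name=None):
    im=ctrl.snapshot(n)[:,:,::-1].copy()
    if name: cv2.imwrite(f"pics/{name}.png",im)
    return im
E
python3 - <<'E'
import cv2
t=cv2.imread("pics/top0.png");s=cv2.imread("pics/scene0.png")
cv2.imwrite("pics/c1.png",cv2.resize(t[195:320,225:395],None,fx=4.7,fy=4.7,interpolation=cv2.INTER_CUBIC))
cv2.imwrite("pics/c2.png",cv2.resize(t[240:325,430:505],None,fx=7,fy=7,interpolation=cv2.INTER_CUBIC))
cv2.imwrite("pics/c3.png",cv2.resize(t[220:370,65:215],None,fx=4,fy=4,interpolation=cv2.INTER_CUBIC))
cv2.imwrite("pics/c4.png",cv2.resize(s[190:350,180:430],None,fx=3.2,fy=3.2,interpolation=cv2.INTER_CUBIC))
E
```

```text
(no output)
```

View pics/c1.png

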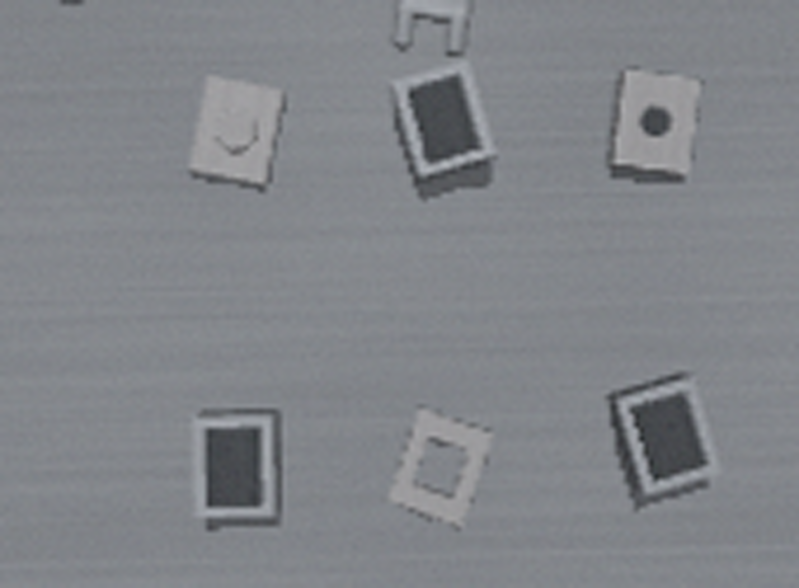

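View pics/c2.png

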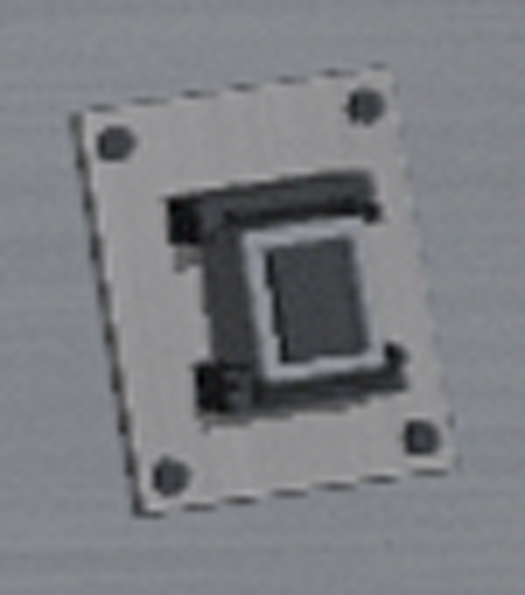

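View pics/c3.png

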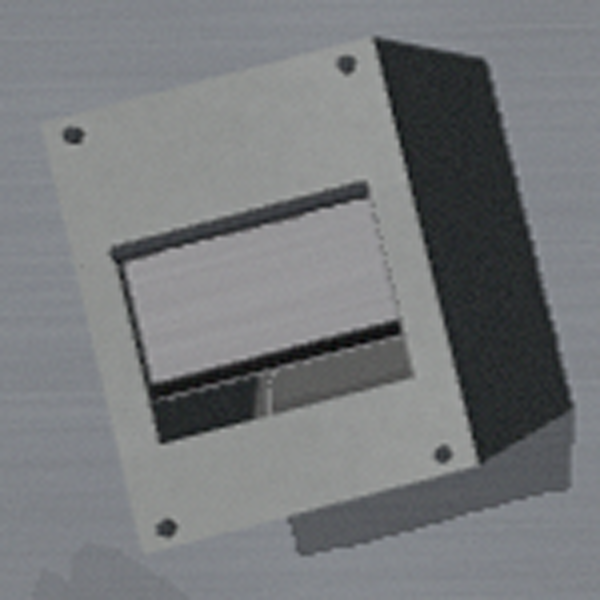

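View pics/c4.png

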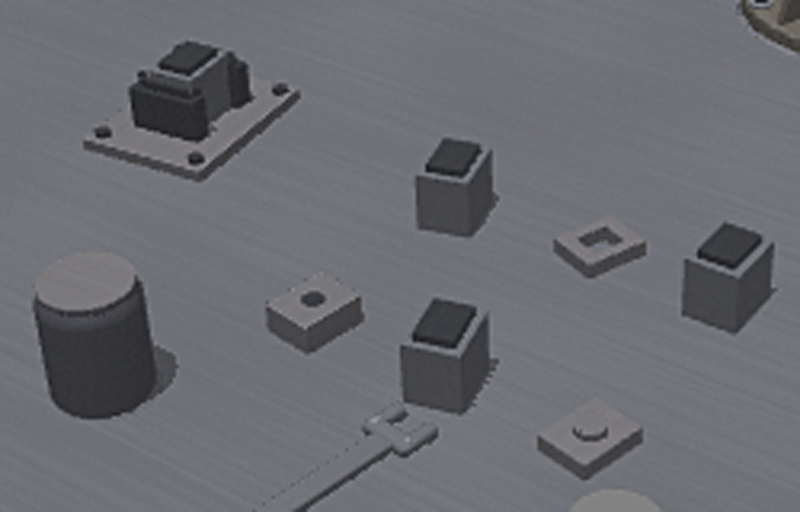

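```bash
cat > m.py <<'E'
from h import *
def blobs(im,box,lo,hi,z,amin,n="top",S=6):
    u0,v0,u1,v1=box
    g=cv2.cvtColor(im,cv2.COLOR_BGR2GRAY)[v0:v1,u0:u1]
    g=cv2.GaussianBlur(cv2.resize(g,None,fx=S,fy=S,interpolation=cv2.INTER_CUBIC),(0,0),S/3)
    m=cv2.inRange(g,lo,hi)
    cs,_=cv2.findContours(m,cv2.RETR_EXTERNAL,cv2.CHAIN_APPROX_NONE)
    out=[]
    for c in cs:
        if cv2.contourArea(c)<amin*S*S: continue
        p=c[:,0,:].astype(float)
        uv=(p+.5)/S-.5+[u0,v0]
        w=np.array([ray(n,a,b,z)[:2] for a,b in uv])*1000
        hull=cv2.convexHull(w.astype(np.float32))
        (cx,cy),(a,b),ang=cv2.minAreaRect(hull)
        M=cv2.moments(w.astype(np.float32).reshape(-1,1,2))
        if a<b: a,b,ang=b,a,ang+90   # ang = dir of long side
        ang=(ang+90)%180-90
        out.append((uv.mean(0).round(1),np.round([cx,cy],1),np.round([M['m10']/M['m00'],M['m01']/M['m00']],1),round(a,1),round(b,1),round(ang,1),round(abs(M['m00']))))
    return out
E
python3 - <<'E'
from m import *
im=cv2.imread("pics/top0.png")
g=cv2.cvtColor(im,cv2.COLOR_BGR2GRAY)
print(g[221,312:328],g[223,262:290],g[294,305:332],g[294,265:287])
print("crowns");[print(*b) for b in blobs(im,(225,205,395,315),0,95,.052,50)]
print("bright");[print(*b) for b in blobs(im,(225,205,395,315),152,255,.012,50)]
print("nest bright");[print(*b) for b in blobs(im,(430,240,505,325),145,255,.010,100)]
print("screws");[print(*b) for b in blobs(im,(430,240,505,325),0,105,.010,4)]
print("bin");[print(*b) for b in blobs(im,(65,220,215,370),158,255,.2,100)]
print("bin dark");[print(*b) for b in blobs(im,(65,220,215,370),0,110,.2,4)]
E
```

```text
[164 144  70  72  78  76  75  76  73  78  75  73  69  91 141 161] [134 132 132 128 140 158 156 160 159 159 155 157 154 158 156 156 148 133
 160 158 158 130 116 136 131 135 136 136] [130 131 132 132 127 140 157 155 151 132 133 134 132 131 132 133 133 129
 137 155 158 152 138 129 132 131 129] [135 147 154 124  69  72  76  71  73  73  74  76  73  72  68 108 161 152
 112  77 135 132]
crowns
[274.2 294. ] [454.2 104.4] [454.2 104.4] 37.8 26.7 -0.3 966
[366.7 287.5] [ 464.5 -111.2] [ 464.5 -111.3] 38.0 28.4 15.4 995
[361.7 288.8] [ 462.5 -104.8] [459.3 -96.1] 60.1 40.0 10.7 408
[316.6 229.4] [601.5   3.1] [597.4  -4.4] 56.6 31.5 60.5 425
[318.9 219.9] [624.6  -2.9] [624.7  -3.4] 38.0 27.4 15.4 956
brightTraceback (most recent call last):
  File "<stdin>", line 6, in <module>
  File "m.py", line 13, in blobs
    w=np.array([ray(n,a,b,z)[:2] for a,b in uv])*1000
                ~~~^^^^^^^^^
  File "h.py", line 7, in ray
    f,cx,cy,T=K(n);d=T[:3,:3]@np.array([(u-cx)/f,(v-cy)/f,1]);o=T[:3,3]
              ~^^^
  File "h.py", line 5, in K
    p=ctrl.camera_params(n);f=240/np.tan(np.radians(p["vertical_fov"]/2));return f,p["cx"],p["cy"],np.array(p["pose"])
ValueError: time passes only in moves, steps and waits
```

```bash
sed -i 's/^def K(n):/from functools import lru_cache\n@lru_cache\ndef K(n):/' h.py
python3 - <<'E'
from m import *
im=cv2.imread("pics/top0.png")
print("bright");[print(*b) for b in blobs(im,(225,205,395,315),145,255,.012,30)]
print("body");[print(*b) for b in blobs(im,(350,205,380,240),145,255,.022,30)]
print("nest bright");[print(*b) for b in blobs(im,(430,240,505,325),145,255,.010,100)]
print("screws");[print(*b) for b in blobs(im,(430,240,505,325),0,105,.010,4)]
print("oldnest crown");[print(*b) for b in blobs(im,(430,240,505,325),0,95,.062,4)]
print("bin");[print(*b) for b in blobs(im,(65,220,215,370),158,255,.2,100)]
print("bin dark");[print(*b) for b in blobs(im,(65,220,215,370),0,110,.2,4)]
E
```

```text
bright
[273.9 293.8] [451.8 108.8] [451.7 108.6] 50.2 40.4 0.6 1928
[318.3 293.9] [449.    1.6] [448.9   1.5] 49.7 40.5 -21.0 1825
[367.1 287.3] [ 461.9 -117.1] [ 462.2 -116.9] 50.7 40.3 15.5 1902
[274.6 221.9] [626.  103.7] [625.9 104. ] 49.8 40.2 -12.2 1877
[364.3 220.4] [ 625.1 -115.2] [ 625.  -114.9] 50.0 39.7 -8.7 1772
[319.  219.3] [629.7  -4.3] [629.8  -4.6] 51.9 42.0 15.3 2045
body
[364.3 220.4] [ 624.3 -113.9] [ 624.2 -113.7] 49.5 39.3 -8.7 1739
nest bright
[462.8 285.5] [ 472.  -360.3] [ 484.5 -342.3] 139.8 104.2 7.2 4648
screws
[453.8 307.7] [ 407.8 -325.7] [ 408.1 -325.9] 12.7 12.6 66.9 123
[489.5 302.2] [ 419.7 -413.4] [ 419.6 -413.3] 13.0 12.0 88.7 126
[474.6 282.5] [ 467.7 -378.8] [ 467.9 -379. ] 41.8 33.1 6.9 1294
[469.3 282.3] [ 469.2 -369. ] [ 470.3 -361.7] 82.6 75.9 7.1 3125
[445.9 260.1] [ 523.7 -311.6] [ 523.6 -311.2] 13.1 11.3 88.7 121
[444.9 285.7] [ 463.5 -305.9] [ 458.8 -306.7] 141.3 9.6 9.4 418
[481.5 254.7] [ 534.7 -398.8] [ 534.7 -398.8] 13.0 12.2 87.6 124
oldnest crown
[449.6 312. ] [ 404.5 -298.9] [ 404.9 -298.6] 10.5 5.1 38.5 23
[453.7 307.7] [ 414.2 -3
[... 354 characters left out ...]
23
[474.6 282.5] [ 470.8 -359.5] [ 470.9 -359.8] 39.0 30.7 6.9 1117
[443.1 275.1] [ 489.4 -287.5] [ 489.5 -287.5] 10.4 3.1 -2.1 26
[469.1 282.2] [ 472.4 -350.2] [ 473.6 -343.4] 77.6 71.4 7.2 2647
[445.9 260.2] [ 523.9 -295.7] [ 524.  -295.3] 11.7 10.4 88.7 96
[481.5 254.7] [ 534.4 -378.7] [ 534.6 -378.6] 11.6 10.5 87.6 96
bin
bin dark
[106.1 351.7] [360. 425.] [359.8 424.9] 10.2 9.3 70.5 71
[175.3 333.2] [392.7 288.7] [392.8 288.6] 8.5 8.0 -46.1 55
[124.9 297.8] [464.7 378.3] [449.4 377.5] 132.5 101.9 -76.4 5241
[ 82.9 253.4] [554.6 471.8] [554.6 471.8] 10.7 8.6 88.7 74
[151.2 235.6] [586.8 335.8] [587.1 335.7] 9.0 9.0 -1.3 65
[177.5 302.2] [462.  278.8] [467.6 275.5] 258.8 135.2 -10.3 13933
```

```bash

python3 - <<'E'
from m import *
im=cv2.imread("pics/top0.png")
print("rims46");[print(*b) for b in blobs(im,(225,205,395,315),145,255,.046,30)]
print("nest rim56");[print(*b) for b in blobs(im,(460,265,490,298),140,255,.056,10)]
s=cv2.imread("pics/scene0.png")
print("scene screws");[print(*b) for b in blobs(s,(200,195,280,250),0,75,.010,2,"scene")]
print("scene crown");[print(*b) for b in blobs(s,(220,200,265,222),0,62,.062,10,"scene")]
print("scene crowns");[print(*b) for b in blobs(s,(300,225,425,310),0,66,.052,30,"scene")]
print("scene bright");[print(*b) for b in blobs(s,(255,255,400,350),114,255,.012,30,"scene")]
print("scene bin screws");[print(*b) for b in blobs(s,(480,205,615,300),0,80,.2,2,"scene")]
g=cv2.cvtColor(s,cv2.COLOR_BGR2GRAY); print(g[240:246,205:220],g[288,262:295],g[268,355:382])
E
```

```text
rims46
[273.9 293.8] [454.3 105.8] [454.2 105.6] 48.6 39.1 0.6 1807
[318.3 293.9] [451.7   2.1] [451.6   1.9] 48.1 39.2 -21.0 1711
[367.1 287.3] [ 464.1 -112.9] [ 464.5 -112.7] 49.1 39.0 15.5 1783
[274.6 221.9] [623.  100.9] [622.9 101.2] 48.2 38.9 -12.2 1759
[364.3 220.4] [ 622.2 -111. ] [ 622.1 -110.8] 48.4 38.4 -8.7 1662
[319.  219.3] [626.6  -3.7] [626.7  -4. ] 50.3 40.7 15.3 1917
nest rim56
[482.6 279.7] [ 469.2 -380.4] [ 478.7 -386.5] 73.9 56.0 23.7 872
scene screws
[240.7 239.2] [ 523.2 -310.6] [ 523.  -310.2] 15.8 11.9 67.9 145
[211.7 231.1] [ 533.7 -397.3] [ 534.  -397.3] 15.3 11.9 45.2 149
[239.9 236. ] [ 502.  -315.6] [ 504.6 -317.2] 174.4 92.2 -31.3 1731
[267.  217.7] [ 408.  -324.8] [ 408.1 -324.4] 16.9 12.4 58.8 154
[238.7 220.1] [ 456. -375.] [ 457.2 -376.3] 137.3 97.9 48.4 8228
[238.3 207.8] [ 409.3 -424.6] [ 409.  -423.8] 49.4 40.6 7.8 1696
scene crown
[241.4 216.1] [ 494.4 -328. ] [ 504.3 -319.2] 93.6 74.4 -57.4 2748
[238.3 207.8] [ 476.8 -354.5] [ 476.5 -353.7] 43.8 35.9 8.3 1309
scene crowns
[328.4 300.7] [642.1  32.4] [647.1  37.4] 62.2 17.7 36.8 670
[318.3 290.9
[... 811 characters left out ...]
 94.4 53.3 8358
[481.4 205.4] [392.4 223.5] [392.3 224.3] 14.4 6.7 -16.1 45
[[117 115 117 117 116 116 117 116 118 118 119 120 118 121  97]
 [117 117 117 116 116 117 119 115 116 118 117 119 120 119 119]
 [116 118 118 116 118 117 117 117 117 117 117 116 115 115 118]
 [114 114 115 118 118 118 116 118 117 117 117 118 117 117 117]
 [116 114 114 114 115 115 117 118 118 117 115 117 118 118 117]
 [118 118 115 116 113 114 114 116 117 118 119 118 117 119 116]] [114  89  69  69  68  73 111 128 123 123 121 121 120 118 119 121 122 124
 127 128  94  63  63  63  66  68  68  64  67  64  61  75 119] [ 68  66  73 103 127 125 121 124 124 123 115 112 118 122 123 124 128 129
 129  95  65  69  62  69  65  68  73]
```

```bash
cat > mv.py <<'E'
from h import *
def Rt(yaw):
    a=np.radians(yaw);x=-np.array([np.cos(a),np.sin(a),0]);z=np.array([0,0,-1.]);y=np.cross(z,x)
    return np.c_[x,y,z]
def cur():
    s=ctrl.get_state();return np.array(s["tool_pos"]),R.from_rotvec(s["ee_rot"]).as_matrix(),s
def plan(*calls):
    """calls: lists of (x,y,z mm,yaw deg); every call relative to end of previous"""
    p,r,s=cur()
    print("t %.2f pos %s yaw %.2f f %s grip %.3f"%(s["t"],(p*1000).round(1),np.degrees(np.arctan2(-r[1,0],-r[0,0])),s["wrist_force"].round(1),s["grip_width"]))
    for c in calls:
        for x,y,z,yaw in c:
            tp=np.array([x,y,z])/1000;tr=Rt(yaw)
            d=r.T@(tp-p)/.25;w=R.from_matrix(r.T@tr).as_rotvec()/np.radians(30)
            n=max(np.linalg.norm(tp-p)/.05,np.linalg.norm(w)*30/8.59)
            print(" ",[round(float(v),4)+0. for v in (*d,*w)],"rows %.1f"%n, "BAD" if max(abs(d).max(),abs(w).max())>1 else "")
        p,r=tp,tr; print("--")
E
python3 - <<'E'
from mv import *
plan([(340,400,260,-20),(380,280,260,0)],[(420,50,260,7)],[(450,-190,220,7.1)],[(471.1,-361.5,120,7.1)])
E
```

```text
t 0.10 pos [255.9 514.4 208.5] yaw -26.46 f [ 0.4  0.4 -0. ] grip 0.999
  [-0.5048, -0.26, -0.2057, -0.0031, -0.0006, -0.2153] rows 3.0 
  [-0.862, -0.6185, -0.2052, -0.0029, -0.0011, -0.882] rows 5.4 
--
  [-0.16, -0.92, 0.0, 0.0, 0.0, -0.2333] rows 4.7 
--
  [-0.0021, -0.9675, 0.16, 0.0, 0.0, -0.0033] rows 4.9 
--
  [0.001, -0.6912, 0.4, 0.0, 0.0, 0.0] rows 4.0 
--
```

>>> {"op": "drive_tool", "data": {
  "deltas": [
    [-0.16,-0.09,-0.2,0,0,-0.1,0],
    [-0.33,-0.2,-0.205,0,0,-0.25,0],
    [-0.505,-0.34,-0.205,0,0,-0.5,0],
    [-0.68,-0.48,-0.205,0,0,-0.75,0],
    [-0.862,-0.6185,-0.205,-0.003,-0.001,-0.882,0],
    [-0.862,-0.6185,-0.205,-0.003,-0.001,-0.882,0]
  ],
  "force": 90
}}

```text
t: 0.7
tool_pos: [0.3807, 0.2778, 0.2604]
ee_rot: [-0.001, 3.141, 0.001]
wrist_force: [-0.5, 0.3, -0.3]
grip_width: 1.002
```

>>> {"op": "drive_tool", "data": {
  "deltas": [
    [-0.16,-0.92,0,0,0,-0.233,0],
    [-0.16,-0.92,0,0,0,-0.233,0],
    [-0.16,-0.92,0,0,0,-0.233,0],
    [-0.16,-0.92,0,0,0,-0.233,0],
    [-0.16,-0.92,0,0,0,-0.233,0]
  ]
}}

```text
t: 1.2
tool_pos: [0.4201, 0.0477, 0.26]
ee_rot: [-0.189, 3.135, 0.002]
wrist_force: [0.4, 0.4, -0.0]
grip_width: 1.001
```

>>> {"op": "drive_tool", "data": {
  "deltas": [
    [0,-0.9675,0.16,0,0,-0.0033,0],
    [0,-0.9675,0.16,0,0,-0.0033,0],
    [0,-0.9675,0.16,0,0,-0.0033,0],
    [0,-0.9675,0.16,0,0,-0.0033,0],
    [0,-0.9675,0.16,0,0,-0.0033,0]
  ]
}}

```text
t: 1.7
tool_pos: [0.4493, -0.1919, 0.2192]
ee_rot: [-0.193, 3.135, 0.003]
wrist_force: [-0.1, 0.5, -1.1]
grip_width: 1.001
```

>>> {"op": "drive_tool", "data": {
  "deltas": [
    [0.001,-0.691,0.4,0,0,0,0],
    [0.001,-0.691,0.4,0,0,0,0],
    [0.001,-0.691,0.4,0,0,0,0],
    [0.001,-0.691,0.4,0,0,0,0],
    [0.001,-0.691,0.4,0,0,0,0],
    [0.001,-0.691,0.4,0,0,0,0]
  ]
}}

```text
t: 2.3
tool_pos: [0.4698, -0.3609, 0.1178]
ee_rot: [0.191, -3.134, -0.007]
wrist_force: [0.3, 0.5, 1.1]
grip_width: 0.999
```

```bash
python3 - <<'E'
from mv import *
plan([(471.1,-361.5,70,7.1),(471.1,-361.5,12,7.1)])
E
```

```text
t 2.30 pos [ 469.8 -360.9  117.8] yaw 6.98 f [0.3 0.5 1.1] grip 0.999
  [-0.0053, -0.0039, 0.1914, 0.009, -0.0022, -0.0039] rows 1.0 
  [-0.0056, -0.005, 0.4234, 0.009, -0.0022, -0.0039] rows 2.1 
--
```

>>> {"op": "drive_tool", "data": {
  "deltas": [
    [-0.005,-0.004,0.1,0.009,-0.002,-0.004,0],
    [-0.005,-0.004,0.2,0.009,-0.002,-0.004,0],
    [-0.005,-0.004,0.3,0.009,-0.002,-0.004,0],
    [-0.005,-0.004,0.38,0.009,-0.002,-0.004,0],
    [-0.005,-0.004,0.41,0.009,-0.002,-0.004,0],
    [-0.005,-0.004,0.41,0.009,-0.002,-0.004,0],
    [-0.005,-0.004,0.41,0.009,-0.002,-0.004,0]
  ]
}}

```text
t: 3.0
tool_pos: [0.4732, -0.3617, 0.0187]
ee_rot: [-0.199, 3.132, -0.007]
wrist_force: [0.4, -0.1, 0.4]
grip_width: 1.002
```

```bash
python3 - <<'E'
from mv import *
plan([(471.1,-361.5,12.5,7.1)])
snap("scene","s1");snap("top","t1")
s=cv2.imread("pics/s1.png");cv2.imwrite("pics/s1c.png",cv2.resize(s[130:280,150:350],None,fx=4,fy=4))
E
```

```text
t 3.00 pos [ 473.2 -361.7   18.7] yaw 7.26 f [ 0.4 -0.1  0.4] grip 1.002
  [0.0081, 0.0019, 0.0249, -0.0092, 0.0064, 0.0052] rows 0.1 
--
```

View pics/s1c.png

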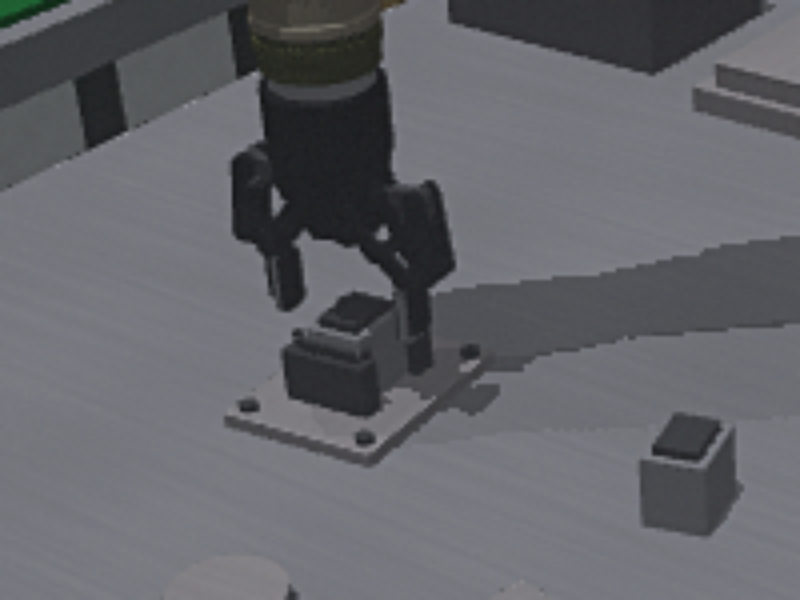

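>>> {"op": "drive_tool", "data": {
  "deltas": [
    [0.006,0,0.02,-0.009,0.004,0.004,0],
    [0.006,0,0.02,-0.009,0.004,0.004,0],
    [0.006,0,0.02,-0.009,0.004,0.004,0]
  ]
}}

```text
t: 3.4
tool_pos: [0.4707, -0.362, 0.0122]
ee_rot: [0.194, -3.135, -0.002]
wrist_force: [0.7, 0.2, 0.8]
grip_width: 1.005
```

```bash
python3 - <<'E'
from mv import *
plan([(471.1,-361.5,12.5,7.1)])
E
```

```text
t 3.40 pos [ 470.7 -362.    12.2] yaw 7.07 f [0.7 0.2 0.8] grip 1.005
  [-0.0016, 0.0016, -0.0013, 0.0029, -0.0001, -0.0009] rows 0.0 
--
```

>>> {"op": "drive_tool", "data": {
  "deltas": [
    [0,0,0,0,0,0,1],
    [0,0,0,0,0,0,1],
    [0,0,0,0,0,0,1],
    [0,0,0,0,0,0,1],
    [0,0,0,0,0,0,1],
    [0,0,0,0,0,0,1],
    [0,0,0,0,0,0,1]
  ],
  "force": 90
}}

```text
t: 4.1
tool_pos: [0.4712, -0.362, 0.0126]
ee_rot: [-0.194, 3.135, 0.001]
wrist_force: [0.6, 1.0, 5.8]
grip_width: 0.447
```

>>> {"op": "drive_tool", "data": {
  "deltas": [
    [0,0,-0.04,0,0,0,1],
    [0,0,-0.12,0,0,0,1],
    [0,0,-0.25,0,0,0,1],
    [0,0,-0.4,0,0,0,1],
    [0,0,-0.6,0,0,0,1],
    [0,0,-0.8,0,0,0,1],
    [0,0,-0.96,0,0,0,1],
    [0,0,-0.96,0,0,0,1]
  ]
}}

```text
t: 4.9
tool_pos: [0.4727, -0.3642, 0.2589]
ee_rot: [-0.194, 3.129, -0.01]
wrist_force: [0.3, -1.2, -2.6]
grip_width: 0.449
```

```bash
python3 - <<'E'
from mv import *
plan([(471.1,-330,252,7.1),(465,-120,252,9)],[(455,120,252,12)],[(448.2,320,252,13.6)],[(448.2,374.3,240,13.6)],[(448.2,374.3,222,13.6)],[(448.2,374.3,129,13.6)])
E
```

```text
t 4.90 pos [ 472.7 -364.2  258.9] yaw 7.09 f [ 0.3 -1.2 -2.6] grip 0.449
  [-0.0102, 0.1366, 0.0268, -0.0135, 0.0119, -0.0004] rows 0.7 
  [-0.0897, 0.9732, 0.0214, -0.0137, 0.0117, -0.0637] rows 4.9 
--
  [-0.1107, 0.9544, 0.0, 0.0, 0.0, -0.1] rows 4.8 
--
  [-0.1397, 0.7882, 0.0, 0.0, 0.0, -0.0533] rows 4.0 
--
  [-0.0511, 0.2111, 0.048, 0.0, 0.0, 0.0] rows 1.1 
--
  [0.0, 0.0, 0.072, 0.0, 0.0, 0.0] rows 0.4 
--
  [0.0, 0.0, 0.372, 0.0, 0.0, 0.0] rows 1.9 
--
```

>>> {"op": "drive_tool", "data": {
  "deltas": [
    [-0.01,0.15,0.01,0,0,0,1],
    [-0.03,0.34,0.01,0,0,-0.02,1],
    [-0.05,0.54,0.01,0,0,-0.04,1],
    [-0.07,0.74,0.01,0,0,-0.06,1],
    [-0.09,0.94,0.01,0,0,-0.064,1]
  ]
}}

```text
t: 5.4
tool_pos: [0.4629, -0.1249, 0.2483]
ee_rot: [0.246, -3.129, -0.004]
wrist_force: [0.7, 1.1, -2.8]
grip_width: 0.445
```

>>> {"op": "drive_tool", "data": {
  "deltas": [
    [-0.02,0.2,0,0,0,-0.02,1],
    [-0.04,0.4,0,0,0,-0.04,1],
    [-0.06,0.6,0,0,0,-0.06,1],
    [-0.08,0.8,0,0,0,-0.08,1],
    [-0.11,0.98,0,0,0,-0.1,1]
  ]
}}

```text
t: 5.9
tool_pos: [0.4512, 0.1212, 0.249]
ee_rot: [0.329, -3.122, -0.002]
wrist_force: [1.9, -0.6, -2.9]
grip_width: 0.446
```

>>> {"op": "drive_tool", "data": {
  "deltas": [
    [-0.03,0.2,0,0,0,-0.02,1],
    [-0.06,0.4,0,0,0,-0.04,1],
    [-0.1,0.6,0,0,0,-0.053,1],
    [-0.14,0.75,0,0,0,-0.053,1],
    [-0.16,0.88,0,0,0,-0.053,1],
    [-0.16,0.9,0,0,0,-0.053,1],
    [-0.16,0.9,0,0,0,-0.053,1],
    [-0.16,0.9,0,0,0,-0.053,1]
  ]
}}

```text
t: 6.7
tool_pos: [0.4448, 0.3467, 0.2496]
ee_rot: [0.371, -3.118, 0.0]
wrist_force: [0.4, -0.7, -3.4]
grip_width: 0.443
```

```bash
python3 - <<'E'
from mv import *
plan([(448.2,374.3,222,13.6),(448.2,374.3,129,13.6)])
snap("scene","s2")
s=cv2.imread("pics/s2.png");cv2.imwrite("pics/s2c.png",cv2.resize(s[120:390,420:640],None,fx=2.2,fy=2.2))
E
```

```text
t 6.70 pos [444.8 346.7 249.6] yaw 13.58 f [ 0.4 -0.7 -3.4] grip 0.443
  [-0.0392, 0.1043, 0.1104, 0.0002, -0.0037, -0.0006] rows 0.8 
  [-0.04, 0.1043, 0.4824, 0.0002, -0.0037, -0.0006] rows 2.5 
--
```

View pics/s2c.png

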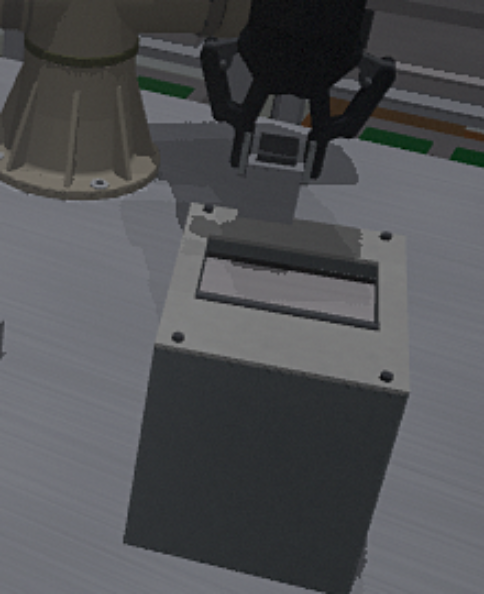

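>>> {"op": "drive_tool", "data": {
  "deltas": [
    [-0.039,0.104,0,0,0,0,1],
    [-0.039,0.104,0.06,0,0,0,1],
    [-0.039,0.104,0.11,0,0,0,1],
    [-0.039,0.104,0.11,0,0,0,1],
    [-0.039,0.104,0.11,0,0,0,1]
  ]
}}

```text
t: 7.25
tool_pos: [0.4485, 0.3741, 0.223]
ee_rot: [0.37, -3.119, -0.001]
wrist_force: [-0.2, -0.3, -2.1]
grip_width: 0.447
```

```bash
python3 - <<'E'
from mv import *
plan([(448.2,374.3,222,13.6),(448.2,374.3,129,13.6)])
E
```

```text
t 7.25 pos [448.5 374.1 223. ] yaw 13.52 f [-0.2 -0.3 -2.1] grip 0.447
  [0.0012, 0.001, 0.0039, 0.0015, -0.0019, -0.0027] rows 0.0 
  [0.0008, 0.0007, 0.3759, 0.0015, -0.0019, -0.0027] rows 1.9 
--
```

>>> {"op": "drive_tool", "data": {
  "deltas": [
    [0,0,0.05,0,0,0,1],
    [0,0,0.1,0,0,0,1],
    [0,0,0.15,0,0,0,1],
    [0,0,0.2,0,0,0,1],
    [0,0,0.25,0,0,0,1],
    [0,0,0.3,0,0,0,1],
    [0,0,0.34,0,0,0,1],
    [0,0,0.375,0,0,0,1],
    [0,0,0.375,0,0,0,1],
    [0,0,0.375,0,0,0,1]
  ]
}}

```text
t: 8.25
tool_pos: [0.4454, 0.3742, 0.127]
ee_rot: [0.372, -3.112, 0.001]
wrist_force: [-6.7, -1.6, -5.9]
grip_width: 0.445
```

>>> {"op": "drive_tool", "data": {
  "deltas": [
    [0,0,0,0,0,0,0.25],
    [0,0,0,0,0,0,0.25],
    [0,0,0,0,0,0,0.25],
    [0,0,-0.02,0,0,0,0.25],
    [0,0,-0.08,0,0,0,0.25],
    [0,0,-0.16,0,0,0,0.25],
    [0,0,-0.24,0,0,0,0.25],
    [0,0,-0.36,0,0,0,0.25],
    [0,0,-0.46,0,0,0,0.25],
    [0,0,-0.46,0,0,0,0.25]
  ]
}}

```text
t: 9.25
tool_pos: [0.452, 0.3766, 0.2497]
ee_rot: [-0.37, 3.11, 0.008]
wrist_force: [0.6, 0.1, 0.4]
grip_width: 0.748
```

```bash
python3 - <<'E'
from mv import *
plan([(448.2,374.3,222,13.6),(448.2,374.3,129,13.6)])
s=snap("scene","s3");snap("top","t3")
cv2.imwrite("pics/s3c.png",cv2.resize(s[120:390,260:640],None,fx=2,fy=2))
E
```

```text
t 9.25 pos [452.  376.6 249.7] yaw 13.58 f [0.6 0.1 0.4] grip 0.748
  [0.0181, -0.0057, 0.1105, 0.0069, 0.0201, -0.0008] rows 0.6 
  [0.022, -0.007, 0.4824, 0.0069, 0.0201, -0.0008] rows 2.4 
--
```

View pics/s3c.png

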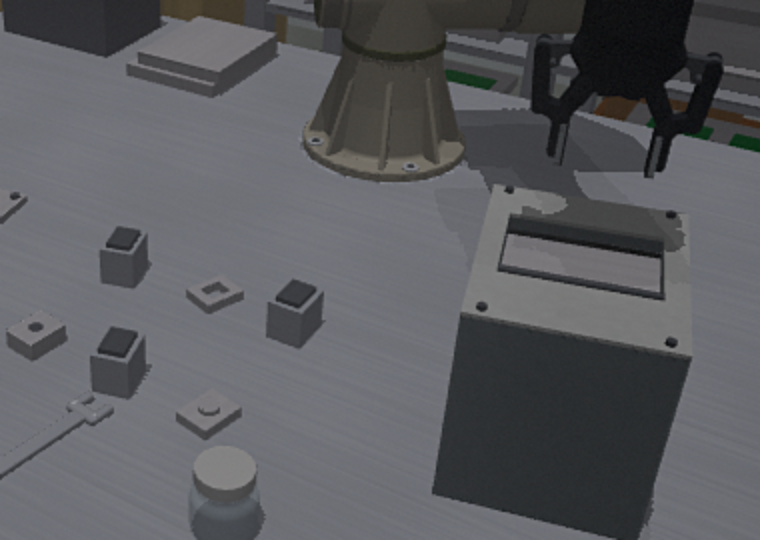

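View pics/t3.png

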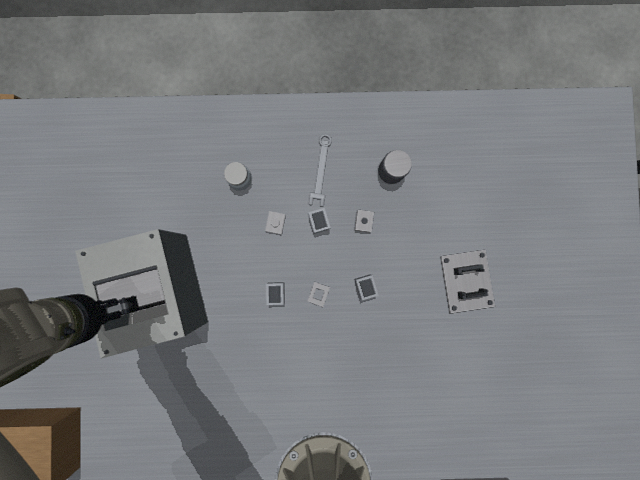

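```bash
python3 - <<'E'
from mv import *
plan([(454,160,245,0.3)],[(454.3,105,120,0.3),(454.3,105,20,0.3)])
E
```

```text
t 9.35 pos [450.3 375.7 245.7] yaw 13.58 f [ 0.8  0.3 -0.8] grip 0.752
  [0.188, -0.842, 0.0002, 0.0046, 0.0077, 0.4426] rows 4.3 
--
  [0.0, -0.22, 0.5, 0.0, 0.0, 0.0] rows 2.7 
  [0.0, -0.22, 0.9, 0.0, 0.0, 0.0] rows 4.6 
--
```

>>> {"op": "drive_tool", "data": {
  "deltas": [
    [0.04,-0.19,0,0,0,0.1,0.2],
    [0.08,-0.38,0,0,0,0.2,0.2],
    [0.12,-0.56,0,0,0,0.3,0.2],
    [0.16,-0.74,0,0,0,0.4,0.2],
    [0.188,-0.842,0,0,0,0.443,0.2],
    [0.188,-0.842,0,0,0,0.443,0.2],
    [0.188,-0.842,0,0,0,0.443,0.2]
  ]
}}

```text
t: 10.05
tool_pos: [0.4526, 0.1591, 0.2435]
ee_rot: [0.006, -3.141, -0.002]
wrist_force: [0.4, 0.8, -0.2]
grip_width: 0.802
```

>>> {"op": "drive_tool", "data": {
  "deltas": [
    [0,-0.12,0.12,0,0,0,0.2],
    [0,-0.22,0.3,0,0,0,0.2],
    [0,-0.22,0.48,0,0,0,0.2],
    [0,-0.22,0.6,0,0,0,0.2],
    [0,-0.22,0.6,0,0,0,0.2],
    [0,-0.22,0.6,0,0,0,0.2]
  ]
}}

```text
t: 10.65
tool_pos: [0.4527, 0.1058, 0.0941]
ee_rot: [0.011, -3.14, -0.002]
wrist_force: [-0.6, 0.8, 0.5]
grip_width: 0.796
```

```bash
python3 - <<'E'
from mv import *
plan([(454.3,105,2.5,0.3)])
s=snap("scene","s4");cv2.imwrite("pics/s4c.png",cv2.resize(s[120:390,260:640],None,fx=2,fy=2))
E
```

```text
t 10.65 pos [452.7 105.8  94.1] yaw 0.41 f [-0.6  0.8  0.5] grip 0.796
  [-0.007, -0.0036, 0.3665, 0.0026, -0.0025, 0.0037] rows 1.8 
--
```

View pics/s4c.png

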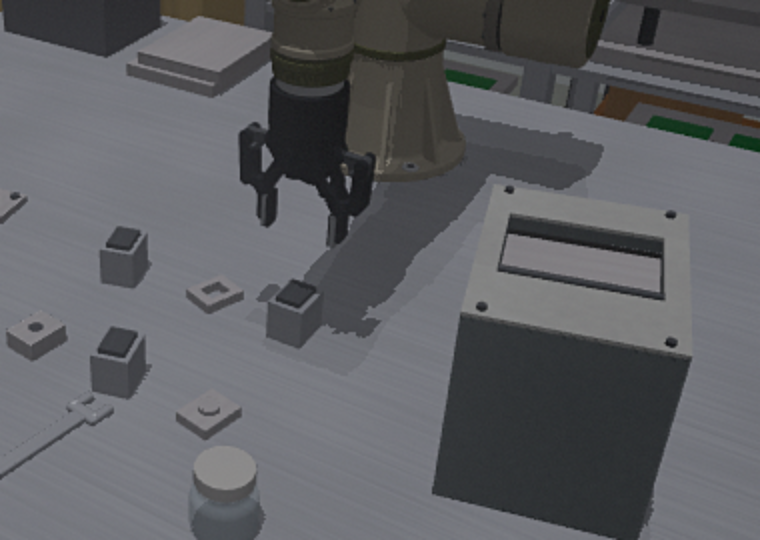

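Fine; the punch has not moved (at about (295,312) in the crop). Descend and grip.

>>> {"op": "drive_tool", "data": {
  "deltas": [
    [-0.005,-0.003,0.12,0,0,0,0.2],
    [-0.005,-0.003,0.24,0,0,0,0.2],
    [-0.005,-0.003,0.33,0,0,0,0.2],
    [-0.005,-0.003,0.364,0,0,0,0.2],
    [-0.005,-0.003,0.364,0,0,0,0.2],
    [-0.005,-0.003,0.364,0,0,0,1],
    [-0.005,-0.003,0.364,0,0,0,1],
    [-0.005,-0.003,0.364,0,0,0,1],
    [-0.005,-0.003,0.364,0,0,0,1],
    [-0.005,-0.003,0.364,0,0,0,1]
  ]
}}

```text
t: 11.7
tool_pos: [0.4558, 0.1046, 0.0052]
ee_rot: [-0.009, 3.138, 0.003]
wrist_force: [-0.6, 1.6, 6.6]
grip_width: 0.445
```

>>> {"op": "drive_tool", "data": {
  "deltas": [
    [0,0,0,0,0,0,1],
    [0,0,-0.04,0,0,0,1],
    [0,0,-0.14,0,0,0,1],
    [0,0,-0.34,0,0,0,1],
    [0,0,-0.54,0,0,0,1],
    [0,0,-0.74,0,0,0,1],
    [0,0,-0.94,0,0,0,1],
    [0,0,-1,0,0,0,1],
    [0,0,-1,0,0,0,1],
    [0,0,-1,0,0,0,1]
  ]
}}

```text
t: 12.7
tool_pos: [0.4536, 0.1038, 0.2528]
ee_rot: [0.008, -3.141, -0.002]
wrist_force: [0.3, -0.2, -2.9]
grip_width: 0.446
```

```bash
python3 - <<'E'
from mv import *
plan([(450,300,252,13.6)],[(448.2,374.3,224,13.6)],[(448.2,374.3,129,13.6)])
E
```

```text
t 12.70 pos [453.6 103.8 252.8] yaw 0.31 f [ 0.3 -0.2 -2.9] grip 0.446
  [0.0102, 0.7848, 0.0041, 0.0025, -0.0005, -0.4431] rows 3.9 
--
  [-0.0629, 0.2906, 0.112, 0.0, 0.0, 0.0] rows 1.6 
--
  [0.0, 0.0, 0.38, 0.0, 0.0, 0.0] rows 1.9 
--
```

>>> {"op": "drive_tool", "data": {
  "deltas": [
    [0,0.19,0,0,0,-0.1,1],
    [0,0.38,0,0,0,-0.2,1],
    [0.005,0.58,0,0,0,-0.3,1],
    [0.01,0.74,0,0,0,-0.4,1],
    [0.01,0.785,0,0,0,-0.443,1],
    [0.01,0.785,0,0,0,-0.443,1]
  ]
}}

```text
t: 13.3
tool_pos: [0.449, 0.3011, 0.2507]
ee_rot: [0.376, -3.115, 0.0]
wrist_force: [0.2, -0.7, -2.7]
grip_width: 0.444
```

>>> {"op": "drive_tool", "data": {
  "deltas": [
    [-0.03,0.15,0,0,0,0,1],
    [-0.063,0.29,0.03,0,0,0,1],
    [-0.063,0.29,0.1,0,0,0,1],
    [-0.063,0.29,0.112,0,0,0,1],
    [-0.063,0.29,0.112,0,0,0,1],
    [-0.063,0.29,0.112,0,0,0,1]
  ]
}}

```text
t: 13.9
tool_pos: [0.4491, 0.373, 0.2258]
ee_rot: [0.369, -3.12, -0.001]
wrist_force: [0.2, -0.6, -2.4]
grip_width: 0.447
```

```bash
python3 - <<'E'
from mv import *
plan([(448.2,374.3,224,13.6)],[(448.2,374.3,129,13.6)])
E
```

```text
t 13.90 pos [449.1 373.  225.8] yaw 13.49 f [ 0.2 -0.6 -2.4] grip 0.447
  [0.0021, 0.006, 0.0072, 0.0018, -0.0001, -0.0038] rows 0.0 
--
  [0.0, 0.0, 0.38, 0.0, 0.0, 0.0] rows 1.9 
--
```

>>> {"op": "drive_tool", "data": {
  "deltas": [
    [0.002,0.005,0.05,0,0,0,1],
    [0.002,0.005,0.1,0,0,0,1],
    [0.002,0.005,0.15,0,0,0,1],
    [0.002,0.005,0.2,0,0,0,1],
    [0.002,0.005,0.25,0,0,0,1],
    [0.002,0.005,0.3,0,0,0,1],
    [0.002,0.005,0.34,0,0,0,1],
    [0.002,0.005,0.382,0,0,0,1],
    [0.002,0.005,0.382,0,0,0,1],
    [0.002,0.005,0.382,0,0,0,1]
  ]
}}

```text
t: 14.9
tool_pos: [0.4444, 0.3742, 0.1273]
ee_rot: [0.372, -3.111, 0.002]
wrist_force: [-7.6, -1.9, -6.8]
grip_width: 0.445
```

>>> {"op": "drive_tool", "data": {
  "deltas": [
    [0,0,0,0,0,0,0.25],
    [0,0,0,0,0,0,0.25],
    [0,0,0,0,0,0,0.25],
    [0,0,-0.02,0,0,0,0.25],
    [0,0,-0.08,0,0,0,0.25],
    [0,0,-0.16,0,0,0,0.25],
    [0,0,-0.24,0,0,0,0.25],
    [0,0,-0.36,0,0,0,0.25],
    [0,0,-0.46,0,0,0,0.25],
    [0,0,-0.46,0,0,0,0.25]
  ]
}}

```text
t: 15.9
tool_pos: [0.4513, 0.3767, 0.2502]
ee_rot: [-0.37, 3.11, 0.008]
wrist_force: [0.9, -0.0, 0.1]
grip_width: 0.752
```

```bash
python3 - <<'E'
from mv import *
from m import blobs
s=snap("scene","s5");t=snap("top","t5")
cv2.imwrite("pics/s5c.png",cv2.resize(s[120:390,260:640],None,fx=2,fy=2))
print("rims46");[print(*b) for b in blobs(t,(225,205,395,315),145,255,.046,30)]
print("crowns");[print(*b) for b in blobs(t,(225,205,395,315),0,95,.052,50)]
plan([(450,340,250,13.6)],[(464.4,112,250,13.6)],[(464.4,-112,150,15.4)])
E
```

```text
rims46
[318.4 293.8] [451.7   1.9] [451.6   1.9] 48.5 40.1 -20.9 1745
[367.2 287.3] [ 464. -113.] [ 464.5 -112.9] 49.5 39.5 15.2 1818
[274.5 221.8] [623.3 101. ] [623.1 101.2] 48.8 39.3 -12.1 1793
[364.3 220.4] [ 622.3 -111.1] [ 622.1 -110.8] 48.7 38.6 -8.7 1688
[319.1 219.2] [626.8  -4. ] [626.8  -4. ] 50.9 40.9 15.9 1946
crowns
[366.7 287.5] [ 464.4 -111.2] [ 464.5 -111.3] 37.7 28.2 15.4 987
[361.6 288.8] [ 462.4 -104.8] [459.1 -95.8] 60.2 39.8 10.2 385
[318.8 231.7] [595.8  -3.3] [595.4  -6.6] 43.4 22.7 80.1 381
[318.9 220. ] [624.6  -2.9] [624.7  -3.3] 38.0 27.2 15.4 947
t 16.00 pos [449.6 375.8 246.2] yaw 13.58 f [ 0.1 -0.3 -1.9] grip 0.747
  [0.0319, -0.1396, -0.0157, 0.0037, 0.0083, -0.0007] rows 0.7 
--
  [0.1585, -0.9, 0.0, 0.0, 0.0, 0.0] rows 4.6 
--
  [0.2107, -0.8709, 0.4, 0.0, 0.0, -0.06] rows 4.9 
--
```

View pics/s5c.png

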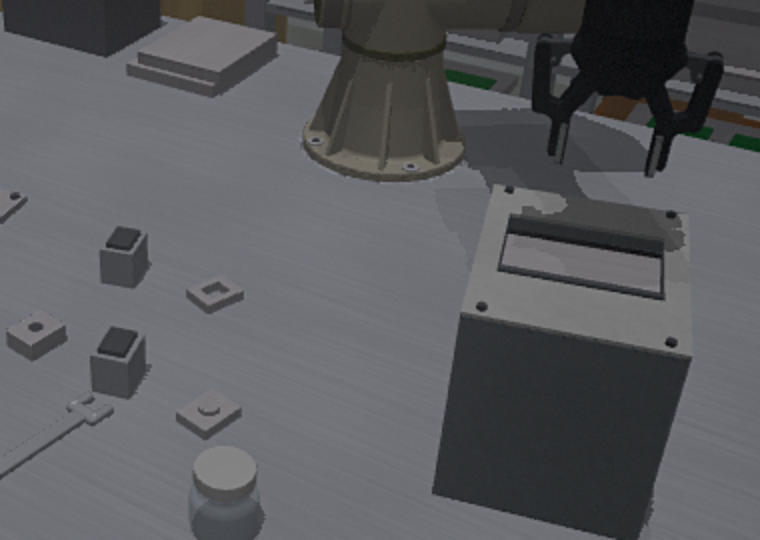

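>>> {"op": "drive_tool", "data": {
  "deltas": [
    [0.035,-0.18,0,0,0,0,0.2],
    [0.07,-0.37,0,0,0,0,0.2],
    [0.105,-0.56,0,0,0,0,0.2],
    [0.14,-0.74,0,0,0,0,0.2],
    [0.175,-0.929,0,0,0,0,0.2]
  ]
}}

```text
t: 16.5
tool_pos: [0.4597, 0.1375, 0.2435]
ee_rot: [0.373, -3.119, -0.001]
wrist_force: [1.1, -0.3, 0.2]
grip_width: 0.8
```

>>> {"op": "drive_tool", "data": {
  "deltas": [
    [0.04,-0.19,0.05,0,0,-0.01,0.2],
    [0.08,-0.38,0.1,0,0,-0.02,0.2],
    [0.13,-0.57,0.2,0,0,-0.04,0.2],
    [0.18,-0.76,0.3,0,0,-0.06,0.2],
    [0.21,-0.9,0.4,0,0,-0.06,0.2],
    [0.228,-0.982,0.5,0,0,-0.06,0.2],
    [0.228,-0.982,0.55,0,0,-0.06,0.2],
    [0.228,-0.982,0.55,0,0,-0.06,0.2],
    [0.228,-0.982,0.55,0,0,-0.06,0.2]
  ]
}}

```text
t: 17.4
tool_pos: [0.4619, -0.1123, 0.1063]
ee_rot: [0.421, -3.112, -0.003]
wrist_force: [0.1, -1.1, 0.2]
grip_width: 0.805
```

```bash
python3 - <<'E'
from mv import *
plan([(464.3,-112,2.5,15.4)])
s=snap("scene","s6");cv2.imwrite("pics/s6c.png",cv2.resize(s[120:390,160:540],None,fx=2,fy=2))
E
```

```text
t 17.40 pos [ 461.9 -112.3  106.3] yaw 15.39 f [ 0.1 -1.1  0.2] grip 0.805
  [-0.0101, -0.0023, 0.4152, 0.004, -0.0017, -0.0002] rows 2.1 
--
```

View pics/s6c.png

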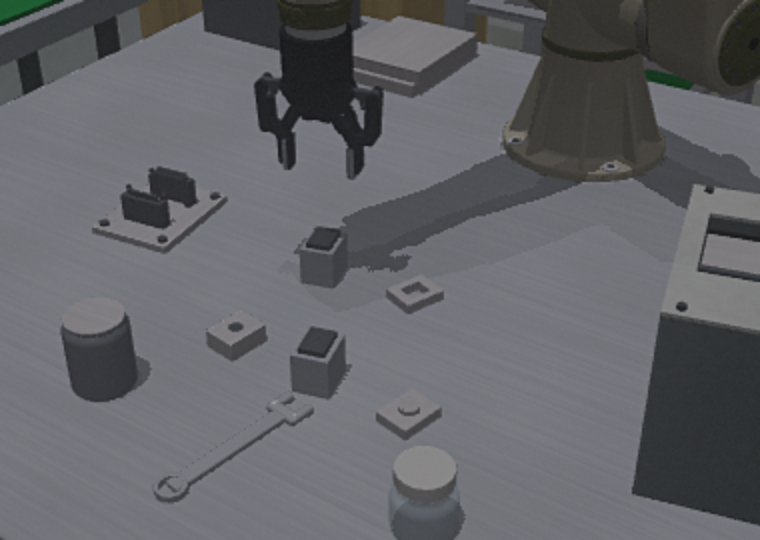

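>>> {"op": "drive_tool", "data": {
  "deltas": [
    [-0.01,-0.002,0.12,0,0,0,0.2],
    [-0.01,-0.002,0.25,0,0,0,0.2],
    [-0.01,-0.002,0.36,0,0,0,0.2],
    [-0.01,-0.002,0.413,0,0,0,0.2],
    [-0.01,-0.002,0.413,0,0,0,0.2],
    [-0.008,-0.002,0.413,0,0,0,0.2],
    [-0.008,-0.002,0.413,0,0,0,1],
    [-0.008,-0.002,0.413,0,0,0,1],
    [-0.008,-0.002,0.413,0,0,0,1],
    [-0.008,-0.002,0.413,0,0,0,1]
  ]
}}

```text
t: 18.45
tool_pos: [0.4656, -0.1124, 0.0053]
ee_rot: [-0.421, 3.11, 0.001]
wrist_force: [-1.5, 1.7, 8.0]
grip_width: 0.45
```

>>> {"op": "drive_tool", "data": {
  "deltas": [
    [0,0,0,0,0,0,1],
    [0,0,-0.04,0,0,0,1],
    [0,0,-0.14,0,0,0,1],
    [0,0,-0.34,0,0,0,1],
    [0,0,-0.54,0,0,0,1],
    [0,0,-0.74,0,0,0,1],
    [0,0,-0.94,0,0,0,1],
    [0,0,-1,0,0,0,1],
    [0,0,-1,0,0,0,1],
    [0,0,-1,0,0,0,1]
  ]
}}

```text
t: 19.45
tool_pos: [0.464, -0.1125, 0.2531]
ee_rot: [0.421, -3.113, -0.002]
wrist_force: [-0.3, -0.4, -2.4]
grip_width: 0.443
```

```bash
python3 - <<'E'
from mv import *
plan([(458,120,252,15.4)],[(450,320,252,13.6)],[(448.2,374.3,224,13.6)],[(448.2,374.3,129,13.6)])
E
```

```text
t 19.45 pos [ 464.  -112.5  253.1] yaw 15.39 f [-0.3 -0.4 -2.4] grip 0.443
  [-0.2238, 0.9029, 0.0057, 0.0031, -0.0005, -0.0003] rows 4.7 
--
  [-0.1816, 0.7798, 0.0, 0.0, 0.0, 0.06] rows 4.0 
--
  [-0.0441, 0.2128, 0.112, 0.0, 0.0, 0.0] rows 1.2 
--
  [0.0, 0.0, 0.38, 0.0, 0.0, 0.0] rows 1.9 
--
```

>>> {"op": "drive_tool", "data": {
  "deltas": [
    [-0.04,0.18,0,0,0,0,1],
    [-0.08,0.36,0,0,0,0,1],
    [-0.13,0.54,0,0,0,0,1],
    [-0.18,0.72,0,0,0,0,1],
    [-0.224,0.903,0,0,0,0,1]
  ]
}}

```text
t: 19.95
tool_pos: [0.4569, 0.1214, 0.2514]
ee_rot: [0.419, -3.109, -0.002]
wrist_force: [0.9, -0.5, -3.3]
grip_width: 0.442
```

>>> {"op": "drive_tool", "data": {
  "deltas": [
    [-0.04,0.18,0,0,0,0.01,1],
    [-0.08,0.36,0,0,0,0.03,1],
    [-0.13,0.54,0,0,0,0.06,1],
    [-0.16,0.7,0,0,0,0.06,1],
    [-0.182,0.78,0,0,0,0.06,1],
    [-0.182,0.78,0,0,0,0.06,1]
  ]
}}

```text
t: 20.55
tool_pos: [0.4488, 0.3221, 0.2509]
ee_rot: [0.378, -3.114, -0.0]
wrist_force: [0.2, -1.1, -2.8]
grip_width: 0.443
```

>>> {"op": "drive_tool", "data": {
  "deltas": [
    [-0.02,0.12,0,0,0,0,1],
    [-0.044,0.21,0.03,0,0,0,1],
    [-0.044,0.213,0.1,0,0,0,1],
    [-0.044,0.213,0.112,0,0,0,1],
    [-0.044,0.213,0.112,0,0,0,1],
    [-0.044,0.213,0.112,0,0,0,1]
  ]
}}

```text
t: 21.15
tool_pos: [0.4488, 0.3734, 0.2262]
ee_rot: [0.37, -3.119, -0.001]
wrist_force: [1.1, -0.4, -2.5]
grip_width: 0.447
```

```bash
python3 - <<'E'
from mv import *
plan([(448.2,374.3,224,13.6)],[(448.2,374.3,129,13.6)])
E
```

```text
t 21.15 pos [448.8 373.4 226.2] yaw 13.53 f [ 1.1 -0.4 -2.5] grip 0.447
  [0.0014, 0.0042, 0.0086, 0.0017, -0.0012, -0.0023] rows 0.0 
--
  [0.0, 0.0, 0.38, 0.0, 0.0, 0.0] rows 1.9 
--
```

>>> {"op": "drive_tool", "data": {
  "deltas": [
    [0.001,0.004,0.05,0,0,0,1],
    [0.001,0.004,0.1,0,0,0,1],
    [0.001,0.004,0.15,0,0,0,1],
    [0.001,0.004,0.2,0,0,0,1],
    [0.001,0.004,0.25,0,0,0,1],
    [0.001,0.004,0.3,0,0,0,1],
    [0.001,0.004,0.34,0,0,0,1],
    [0.001,0.004,0.382,0,0,0,1],
    [0.001,0.004,0.382,0,0,0,1],
    [0.001,0.004,0.382,0,0,0,1]
  ]
}}

```text
t: 22.15
tool_pos: [0.4448, 0.374, 0.1281]
ee_rot: [0.372, -3.111, 0.002]
wrist_force: [-7.0, -0.9, -6.6]
grip_width: 0.442
```

>>> {"op": "drive_tool", "data": {
  "deltas": [
    [0,0,0,0,0,0,0.25],
    [0,0,0,0,0,0,0.25],
    [0,0,0,0,0,0,0.25],
    [0,0,-0.02,0,0,0,0.25],
    [0,0,-0.08,0,0,0,0.25],
    [0,0,-0.16,0,0,0,0.25],
    [0,0,-0.24,0,0,0,0.25],
    [0,0,-0.36,0,0,0,0.25],
    [0,0,-0.46,0,0,0,0.25],
    [0,0,-0.46,0,0,0,0.25]
  ]
}}

```text
t: 23.15
tool_pos: [0.4516, 0.3766, 0.2509]
ee_rot: [-0.37, 3.11, 0.008]
wrist_force: [-0.6, 0.3, -0.2]
grip_width: 0.752
```

```bash
python3 - <<'E'
from mv import *
from m import blobs
s=snap("scene","s7");t=snap("top","t7")
cv2.imwrite("pics/s7c.png",cv2.resize(s[120:390,260:640],None,fx=2,fy=2))
print("rims46");[print(*b) for b in blobs(t,(225,205,395,315),145,255,.046,30)]
print("crowns");[print(*b) for b in blobs(t,(225,205,395,315),0,95,.052,50)]
plan([(530,165,250,15.4)],[(625.5,-3.5,100,15.4)])
E
```

```text
rims46
[318.3 294. ] [451.6   1.9] [451.5   1.9] 48.6 39.8 -20.7 1738
[274.5 221.9] [623.1 101.1] [623.  101.2] 48.3 39.4 -12.3 1788
[364.3 220.4] [ 622.3 -111.1] [ 622.1 -110.8] 48.7 38.6 -8.6 1685
[319.1 219.2] [626.8  -4. ] [626.8  -4. ] 50.7 40.7 15.9 1945
crowns
[316.6 229.4] [601.5   2.9] [597.3  -4.7] 57.0 31.3 60.4 418
[318.9 220. ] [624.6  -2.9] [624.7  -3.3] 38.0 27.2 15.3 947
t 23.25 pos [449.8 375.6 246.9] yaw 13.58 f [ 0.2 -1.3 -1.2] grip 0.753
  [-0.114, -0.8943, -0.0138, 0.0036, 0.0081, -0.0607] rows 4.5 
--
  [-0.1893, -0.7512, 0.6, 0.0, 0.0, 0.0] rows 4.9 
--
```

View pics/s7c.png

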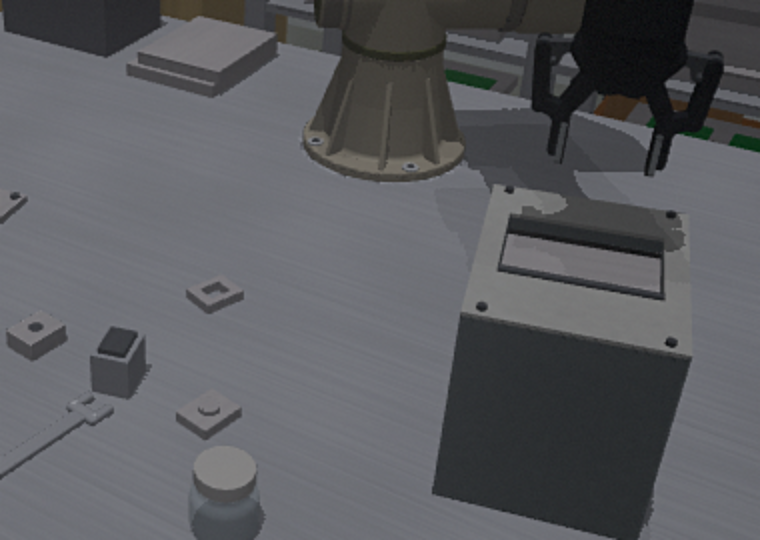

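>>> {"op": "drive_tool", "data": {
  "deltas": [
    [-0.01,-0.18,0,0,0,0,0.2],
    [-0.03,-0.37,0,0,0,0,0.2],
    [-0.06,-0.56,0,0,0,-0.03,0.2],
    [-0.09,-0.74,0,0,0,-0.06,0.2],
    [-0.114,-0.894,0,0,0,-0.06,0.2]
  ]
}}

```text
t: 23.75
tool_pos: [0.5291, 0.1623, 0.2442]
ee_rot: [0.42, -3.113, -0.001]
wrist_force: [0.9, -0.2, -0.9]
grip_width: 0.802
```

>>> {"op": "drive_tool", "data": {
  "deltas": [
    [-0.05,-0.18,0.05,0,0,0,0.2],
    [-0.1,-0.36,0.1,0,0,0,0.2],
    [-0.14,-0.54,0.2,0,0,0,0.2],
    [-0.17,-0.68,0.3,0,0,0,0.2],
    [-0.189,-0.75,0.42,0,0,0,0.2],
    [-0.189,-0.75,0.54,0,0,0,0.2],
    [-0.189,-0.75,0.6,0,0,0,0.2],
    [-0.189,-0.75,0.6,0,0,0,0.2],
    [-0.189,-0.75,0.6,0,0,0,0.2]
  ]
}}

```text
t: 24.65
tool_pos: [0.6235, -0.0034, 0.0946]
ee_rot: [0.421, -3.112, -0.002]
wrist_force: [-0.5, -0.2, 1.5]
grip_width: 0.797
```

```bash
python3 - <<'E'
from mv import *
plan([(625.2,-3.5,2.5,15.4)])
s=snap("scene","s8");cv2.imwrite("pics/s8c.png",cv2.resize(s[120:390,160:540],None,fx=2,fy=2))
E
```

```text
t 24.65 pos [623.5  -3.4  94.6] yaw 15.39 f [-0.5 -0.2  1.5] grip 0.797
  [-0.0069, -0.0028, 0.3682, 0.0031, -0.0019, -0.0003] rows 1.8 
--
```

View pics/s8c.png

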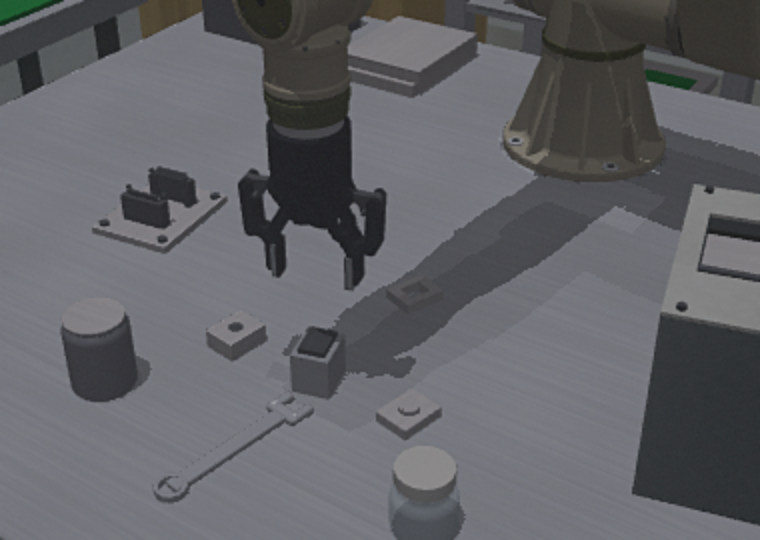

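>>> {"op": "drive_tool", "data": {
  "deltas": [
    [-0.007,-0.003,0.12,0,0,0,0.2],
    [-0.007,-0.003,0.24,0,0,0,0.2],
    [-0.007,-0.003,0.33,0,0,0,0.2],
    [-0.007,-0.003,0.366,0,0,0,0.2],
    [-0.007,-0.003,0.366,0,0,0,0.2],
    [-0.007,-0.003,0.366,0,0,0,0.2],
    [-0.007,-0.003,0.366,0,0,0,1],
    [-0.007,-0.003,0.366,0,0,0,1],
    [-0.007,-0.003,0.366,0,0,0,1],
    [-0.007,-0.003,0.366,0,0,0,1]
  ]
}}

```text
t: 25.7
tool_pos: [0.6271, -0.0035, 0.0057]
ee_rot: [-0.421, 3.11, 0.001]
wrist_force: [-0.7, 0.6, 6.2]
grip_width: 0.444
```

>>> {"op": "drive_tool", "data": {
  "deltas": [
    [0,0,0,0,0,0,1],
    [0,0,-0.04,0,0,0,1],
    [0,0,-0.14,0,0,0,1],
    [0,0,-0.34,0,0,0,1],
    [0,0,-0.54,0,0,0,1],
    [0,0,-0.74,0,0,0,1],
    [0,0,-0.94,0,0,0,1],
    [0,0,-1,0,0,0,1],
    [0,0,-1,0,0,0,1],
    [0,0,-1,0,0,0,1]
  ]
}}

```text
t: 26.7
tool_pos: [0.6253, -0.0037, 0.2528]
ee_rot: [0.421, -3.112, -0.003]
wrist_force: [0.6, 0.1, -3.8]
grip_width: 0.443
```

```bash
python3 - <<'E'
from mv import *
plan([(540,160,252,15)],[(450,330,252,13.6)],[(448.2,374.3,224,13.6)],[(448.2,374.3,129,13.6)])
E
```

```text
t 26.70 pos [625.3  -3.7 252.8] yaw 15.39 f [ 0.6  0.1 -3.8] grip 0.443
  [0.1549, 0.722, 0.0047, 0.0033, -0.0017, 0.0132] rows 3.7 
--
  [0.1717, 0.75, 0.0, 0.0, 0.0, 0.0467] rows 3.8 
--
  [-0.0347, 0.1739, 0.112, 0.0, 0.0, 0.0] rows 1.0 
--
  [0.0, 0.0, 0.38, 0.0, 0.0, 0.0] rows 1.9 
--
```

>>> {"op": "drive_tool", "data": {
  "deltas": [
    [0.04,0.18,0,0,0,0,1],
    [0.08,0.36,0,0,0,0,1],
    [0.12,0.54,0,0,0,0,1],
    [0.155,0.722,0,0,0,0.013,1]
  ]
}}

```text
t: 27.1
tool_pos: [0.5378, 0.1608, 0.2508]
ee_rot: [0.408, -3.109, -0.002]
wrist_force: [-0.1, 0.2, -2.5]
grip_width: 0.442
```

>>> {"op": "drive_tool", "data": {
  "deltas": [
    [0.04,0.18,0,0,0,0.01,1],
    [0.08,0.36,0,0,0,0.03,1],
    [0.12,0.54,0,0,0,0.047,1],
    [0.15,0.68,0,0,0,0.047,1],
    [0.172,0.75,0,0,0,0.047,1],
    [0.172,0.75,0,0,0,0.047,1]
  ]
}}

```text
t: 27.7
tool_pos: [0.4474, 0.3314, 0.2513]
ee_rot: [0.378, -3.114, 0.0]
wrist_force: [0.9, -0.8, -3.6]
grip_width: 0.442
```

>>> {"op": "drive_tool", "data": {
  "deltas": [
    [-0.02,0.1,0,0,0,0,1],
    [-0.035,0.174,0.03,0,0,0,1],
    [-0.035,0.174,0.1,0,0,0,1],
    [-0.035,0.174,0.112,0,0,0,1],
    [-0.035,0.174,0.112,0,0,0,1],
    [-0.035,0.174,0.112,0,0,0,1]
  ]
}}

```text
t: 28.3
tool_pos: [0.4488, 0.3738, 0.2261]
ee_rot: [0.371, -3.119, -0.002]
wrist_force: [-0.1, -0.3, -2.2]
grip_width: 0.446
```

```bash
python3 - <<'E'
from mv import *
plan([(448.2,374.3,224,13.6)],[(448.2,374.3,129,13.6)])
E
```

```text
t 28.30 pos [448.8 373.8 226.1] yaw 13.55 f [-0.1 -0.3 -2.2] grip 0.446
  [0.002, 0.0027, 0.0084, 0.002, -0.0007, -0.0016] rows 0.0 
--
  [0.0, 0.0, 0.38, 0.0, 0.0, 0.0] rows 1.9 
--
```

>>> {"op": "drive_tool", "data": {
  "deltas": [
    [0.001,0.003,0.05,0,0,0,1],
    [0.001,0.003,0.1,0,0,0,1],
    [0.001,0.003,0.15,0,0,0,1],
    [0.001,0.003,0.2,0,0,0,1],
    [0.001,0.003,0.25,0,0,0,1],
    [0.001,0.003,0.3,0,0,0,1],
    [0.001,0.003,0.34,0,0,0,1],
    [0.001,0.003,0.382,0,0,0,1],
    [0.001,0.003,0.382,0,0,0,1],
    [0.001,0.003,0.382,0,0,0,1]
  ]
}}

```text
t: 29.3
tool_pos: [0.4447, 0.3737, 0.1281]
ee_rot: [0.372, -3.111, 0.002]
wrist_force: [-7.0, -1.5, -5.9]
grip_width: 0.444
```

>>> {"op": "drive_tool", "data": {
  "deltas": [
    [0,0,0,0,0,0,0.25],
    [0,0,0,0,0,0,0.25],
    [0,0,0,0,0,0,0.25],
    [0,0,-0.02,0,0,0,0.25],
    [0,0,-0.08,0,0,0,0.25],
    [0,0,-0.16,0,0,0,0.25],
    [0,0,-0.24,0,0,0,0.25],
    [0,0,-0.36,0,0,0,0.25],
    [0,0,-0.46,0,0,0,0.25],
    [0,0,-0.46,0,0,0,0.25]
  ]
}}

```text
t: 30.3
tool_pos: [0.4515, 0.3762, 0.2509]
ee_rot: [-0.37, 3.11, 0.008]
wrist_force: [0.3, 0.9, -0.3]
grip_width: 0.751
```

```bash
python3 - <<'E'
from mv import *
from m import blobs
s=snap("scene","s9");t=snap("top","t9")
cv2.imwrite("pics/s9c.png",cv2.resize(s[120:390,260:640],None,fx=2,fy=2))
print("body");[print(*b) for b in blobs(t,(350,205,380,240),145,255,.022,30)]
print("spacer,top");[print(*b) for b in blobs(t,(225,205,345,315),145,255,.012,30)]
sc=[]
for im,n,hi,bx in((t,"top",105,(430,240,505,325)),(s,"scene",75,(200,195,280,250))):
    print(n);[print(*b) for b in blobs(im,bx,0,hi,.010,2,n)]
cv2.imwrite("pics/n9.png",cv2.resize(t[240:325,430:505],None,fx=7,fy=7,interpolation=cv2.INTER_CUBIC))
plan([(560,170,240,0)],[(624,-60,200,-8.7)],[(624,-113.8,90,-8.7)])
E
```

```text
body
[364.3 220.4] [ 624.3 -114. ] [ 624.2 -113.8] 49.6 39.5 -8.8 1764
spacer,top
[318.3 294. ] [449.    1.6] [448.9   1.5] 50.3 40.9 -21.0 1853
[274.6 221.8] [626.1 103.8] [626. 104.] 50.0 40.7 -12.6 1908
top
[453.7 307.7] [ 407.9 -325.7] [ 408.1 -325.8] 12.4 12.3 66.9 119
[489.5 302.1] [ 419.7 -413.4] [ 419.6 -413.3] 13.0 11.2 88.7 124
[472.1 294.2] [ 440.3 -372.5] [ 439.3 -371.8] 75.9 23.9 -82.8 1371
[447.4 300.3] [ 428.1 -310.3] [ 427.4 -310.7] 70.3 9.4 11.9 216
[443.6 278.3] [ 479.5 -303.8] [ 480.3 -303.8] 29.8 4.7 6.4 79
[467.7 270. ] [ 497.7 -365.2] [ 499.7 -364.6] 75.7 25.8 -81.0 1382
[441.7 265.9] [ 509.7 -300.3] [ 509.7 -300.3] 27.9 4.3 7.1 69
[445.9 260.1] [ 523.7 -311.4] [ 523.6 -311.2] 12.7 11.3 88.7 118
[440.4 257.7] [ 529.5 -297.6] [ 530.1 -297.8] 8.5 3.3 -2.1 20
[481.5 254.8] [ 534.7 -398.9] [ 534.7 -398.8] 13.0 12.0 79.3 120
scene
[240.7 239.2] [ 522.6 -310.4] [ 523.  -310.3] 16.8 11.3 50.0 146
[211.7 231.1] [ 533.8 -397.3] [ 534.  -397.3] 15.7 11.8 49.2 151
[239.8 236.1] [ 502.1 -315.5] [ 504.7 -317.3] 174.1 92.1 -31.4 1751
[267.  217.7] [ 408.  -324.9] [ 408.  -324.5] 17.2 12.5 57.6 157
[238.7 218.3] [ 447.  -386.2] [ 447.6 -384.9] 132.9 110.2 7.1 9266
t 30.40 pos [449.8 375.3 246.9] yaw 13.58 f [ 0.3 -0.9 -0.6] grip 0.752
  [-0.2356, -0.9019, 0.0269, 0.0046, 0.0076, 0.4526] rows 4.7 
--
  [-0.256, -0.92, 0.16, 0.0, 0.0, 0.29] rows 4.8 
--
  [-0.0326, -0.2127, 0.44, 0.0, 0.0, 0.0] rows 2.4 
--
```

View pics/s9c.png

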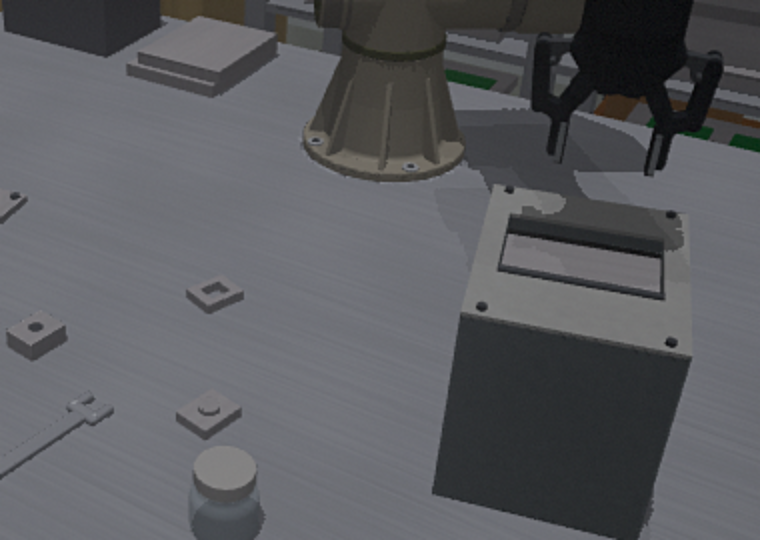

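View pics/n9.png

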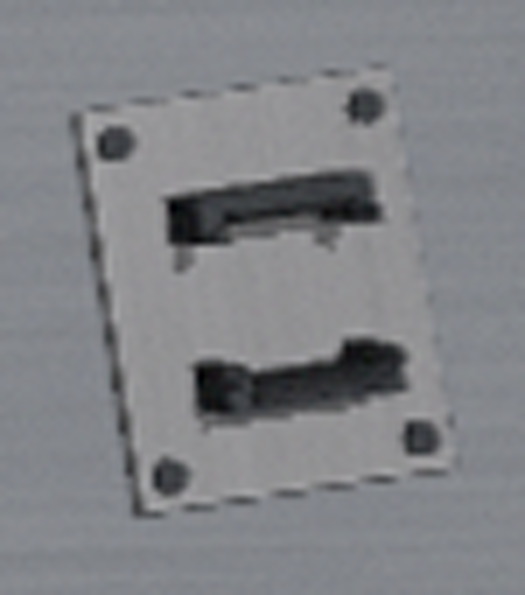

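>>> {"op": "drive_tool", "data": {
  "deltas": [
    [-0.05,-0.18,0,0,0,0.05,0.2],
    [-0.1,-0.36,0,0,0,0.15,0.2],
    [-0.14,-0.54,0,0,0,0.25,0.2],
    [-0.19,-0.72,0.01,0,0,0.35,0.2],
    [-0.235,-0.9,0.027,0,0,0.4526,0.2]
  ]
}}

```text
t: 30.9
tool_pos: [0.559, 0.1682, 0.2377]
ee_rot: [-0.003, -3.141, -0.001]
wrist_force: [0.5, 0.9, 0.3]
grip_width: 0.8
```

>>> {"op": "drive_tool", "data": {
  "deltas": [
    [-0.05,-0.18,0.03,0,0,0.05,0.2],
    [-0.1,-0.37,0.06,0,0,0.1,0.2],
    [-0.15,-0.55,0.1,0,0,0.2,0.2],
    [-0.21,-0.74,0.13,0,0,0.29,0.2],
    [-0.256,-0.92,0.16,0,0,0.29,0.2]
  ]
}}

```text
t: 31.4
tool_pos: [0.6225, -0.0622, 0.1966]
ee_rot: [-0.24, -3.131, -0.001]
wrist_force: [0.8, 0.1, 1.0]
grip_width: 0.797
```

>>> {"op": "drive_tool", "data": {
  "deltas": [
    [-0.02,-0.14,0.1,0,0,0,0.2],
    [-0.033,-0.213,0.25,0,0,0,0.2],
    [-0.033,-0.213,0.4,0,0,0,0.2],
    [-0.033,-0.213,0.5,0,0,0,0.2],
    [-0.033,-0.213,0.56,0,0,0,0.2],
    [-0.033,-0.213,0.56,0,0,0,0.2],
    [-0.033,-0.213,0.56,0,0,0,0.2]
  ],
  "force": 60
}}

```text
t: 32.1
tool_pos: [0.622, -0.1136, 0.0576]
ee_rot: [-0.238, -3.131, -0.002]
wrist_force: [0.1, -0.0, -0.9]
grip_width: 0.798
```

```bash
python3 - <<'E'
from mv import *
plan([(624.2,-113.9,2.5,-8.8)])
s=snap("scene","s10");cv2.imwrite("pics/s10c.png",cv2.resize(s[120:390,160:540],None,fx=2,fy=2))
E
```

```text
t 32.10 pos [ 622.  -113.6   57.6] yaw -8.68 f [ 0.1 -0.  -0.9] grip 0.798
  [-0.0092, -0.0003, 0.2204, 0.0024, -0.0031, 0.0038] rows 1.1 
--
```

View pics/s10c.png

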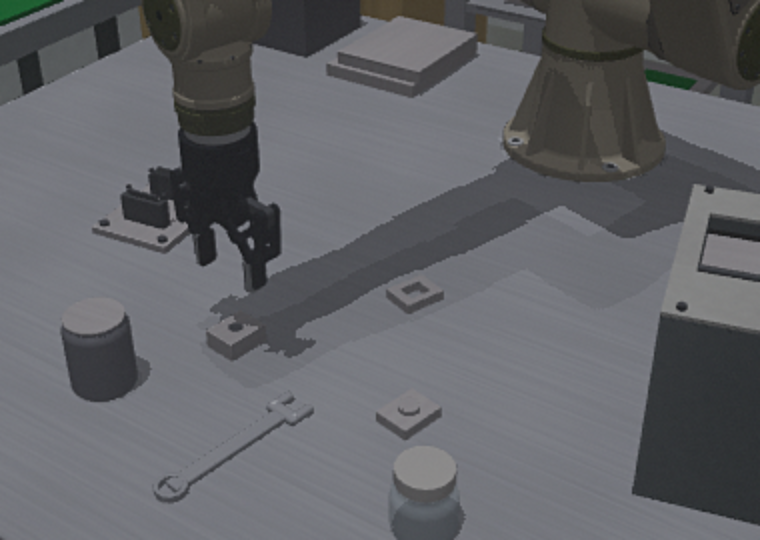

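>>> {"op": "drive_tool", "data": {
  "deltas": [
    [-0.003,0,0.08,0,0,0,0.2],
    [-0.003,0,0.16,0,0,0,0.2],
    [-0.003,0,0.21,0,0,0,0.2],
    [-0.003,0,0.22,0,0,0,0.2],
    [-0.003,0,0.22,0,0,0,0.2],
    [-0.003,0,0.22,0,0,0,0.2]
  ]
}}

```text
t: 32.75
tool_pos: [0.6241, -0.1138, 0.0044]
ee_rot: [0.238, 3.131, 0.001]
wrist_force: [-0.2, -0.6, 0.7]
grip_width: 0.798
```

```bash
python3 - <<'E'
from mv import *
plan([(624.2,-113.9,2.5,-8.8)])
E
```

```text
t 32.75 pos [ 624.1 -113.8    4.4] yaw -8.68 f [-0.2 -0.6  0.7] grip 0.798
  [-0.0005, -0.0002, 0.0077, 0.0019, 0.0028, 0.0041] rows 0.0 
--
```

>>> {"op": "drive_tool", "data": {
  "deltas": [
    [0,0,0.006,0,0,0.004,0.2],
    [0,0,0.006,0,0,0.004,0.3],
    [0,0,0.006,0,0,0.004,1],
    [0,0,0.006,0,0,0.004,1],
    [0,0,0.006,0,0,0.004,1],
    [0,0,0.006,0,0,0.004,1],
    [0,0,0.006,0,0,0.004,1],
    [0,0,0.006,0,0,0.004,1]
  ]
}}

```text
t: 33.55
tool_pos: [0.6232, -0.1136, 0.0017]
ee_rot: [-0.241, -3.132, -0.002]
wrist_force: [-0.5, -0.4, -0.0]
grip_width: -0.004
```

>>> {"op": "drive_tool", "data": {
  "deltas": [
    [0,0,-0.04,0,0,0,1],
    [0,0,-0.14,0,0,0,1],
    [0,0,-0.3,0,0,0,1],
    [0,0,-0.44,0,0,0,1],
    [0,0,-0.48,0,0,0,1],
    [0,0,-0.48,0,0,0,1]
  ]
}}

```text
t: 34.15
tool_pos: [0.6249, -0.1142, 0.1247]
ee_rot: [0.241, 3.128, 0.0]
wrist_force: [-0.2, -0.0, 0.5]
grip_width: -0.002
```

```bash
python3 - <<'E'
from mv import *
plan([(520,-290,120,7.1)],[(471.3,-362.0,90,7.1)])
s=snap("scene","s11");cv2.imwrite("pics/s11c.png",cv2.resize(s[120:390,160:540],None,fx=2,fy=2))
E
```

```text
t 34.15 pos [ 624.9 -114.2  124.7] yaw -8.79 f [-0.2 -0.   0.5] grip -0.002
  [0.3071, -0.759, 0.017, -0.0003, 0.0092, -0.5298] rows 4.1 
--
  [0.2289, -0.2617, 0.12, 0.0, 0.0, 0.0] rows 1.8 
--
```

View pics/s11c.png

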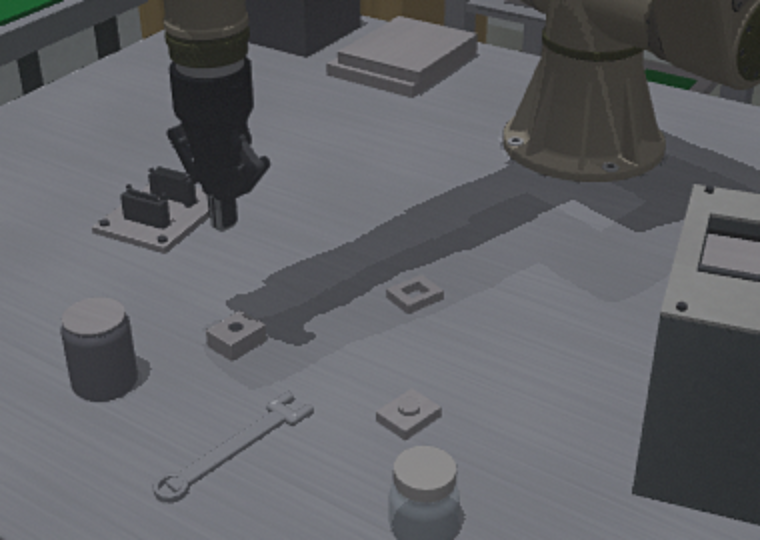

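```bash
python3 - <<'E'
from mv import *
from m import blobs
t=snap("top","t11")
cv2.imwrite("pics/t11c.png",cv2.resize(t[190:320,225:395],None,fx=4.7,fy=4.7))
print("body");[print(*b) for b in blobs(t,(345,195,385,240),145,255,.022,30)]
for a in("s10","s11"):
    s=cv2.imread(f"pics/{a}.png"); print(a);[print(*b) for b in blobs(s,(255,265,300,305),116,255,.022,20,"scene")]
E
```

```text
body
[359.9 223.9] [ 617.5 -105.6] [ 614.9 -101.9] 30.0 24.7 -3.8 373
s10
[275.8 284.6] [ 629. -112.] [ 634.2 -111.2] 40.5 40.1 80.9 940
[263.6 281.3] [ 640.  -131.6] [ 632.5 -147. ] 140.5 65.2 33.0 3173
s11
[268.2 282. ] [ 628.4 -119.9] [ 629.1 -135.7] 146.5 77.0 41.4 5689
```

View pics/t11c.png

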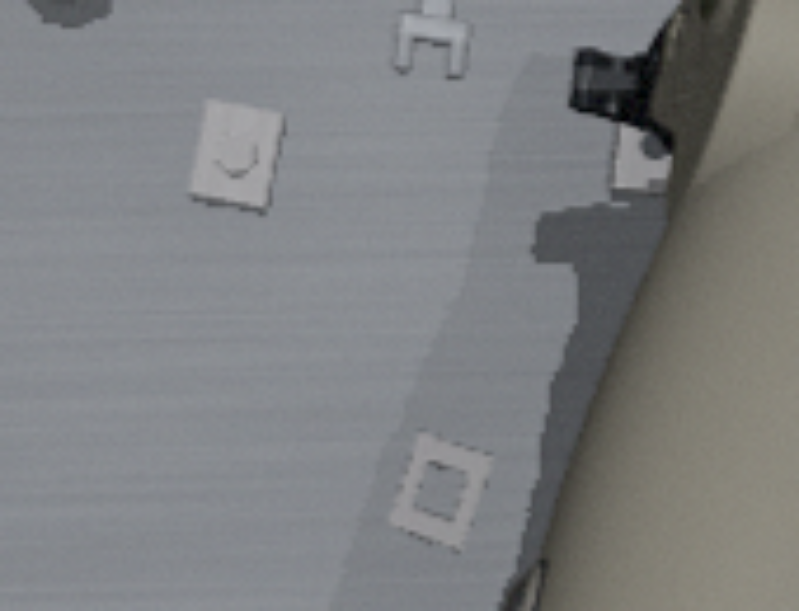

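>>> {"op": "drive_tool", "data": {
  "deltas": [
    [0.1,0.12,-0.1,0,0,0,0],
    [0.2,0.26,-0.1,0,0,0,0],
    [0.3,0.42,-0.2,0,0,0,0],
    [0.4,0.6,-0.2,0,0,0,0],
    [0.4,0.78,-0.2,0,0,0,0.2],
    [0.4,0.9,-0.2,0,0,0,0.2],
    [0.4,0.9,-0.2,0,0,0,0.2]
  ]
}}

```text
t: 34.95
tool_pos: [0.5575, 0.1274, 0.17]
ee_rot: [-0.233, -3.129, -0.003]
wrist_force: [0.3, 0.3, -0.2]
grip_width: 0.798
```

```bash
python3 - <<'E'
from mv import *
from m import blobs
t=snap("top","t12");s=snap("scene","s12")
cv2.imwrite("pics/t12c.png",cv2.resize(t[190:320,225:395],None,fx=4.7,fy=4.7))
cv2.imwrite("pics/s12c.png",cv2.resize(s[230:380,200:400],None,fx=4,fy=4))
print("body");[print(*b) for b in blobs(t,(345,195,385,240),145,255,.022,30)]
plan()
E
```

```text
body
[364.3 220.4] [ 624.4 -114. ] [ 624.2 -113.8] 49.7 39.6 -8.8 1775
t 35.05 pos [557.5 124.3 170.1] yaw -8.70 f [ 0.  -0.8 -0.4] grip 0.801
```

View pics/t12c.png

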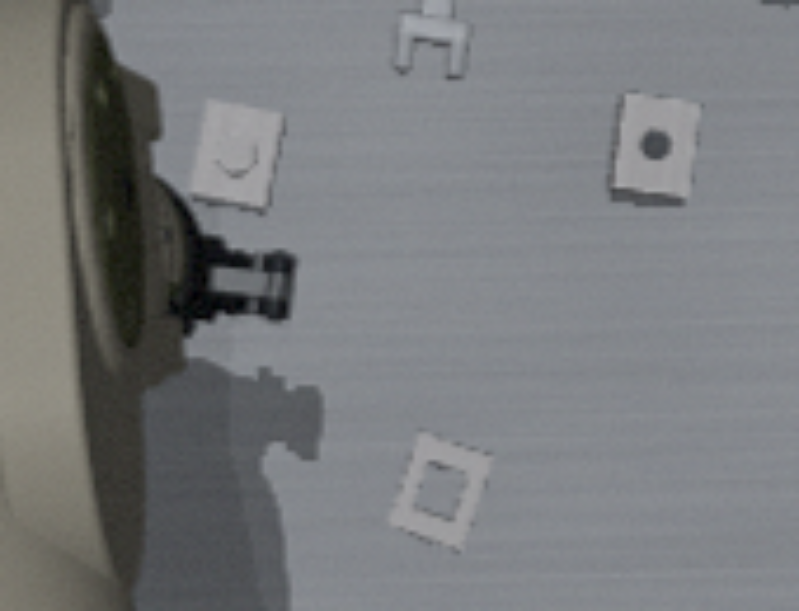

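View pics/s12c.png

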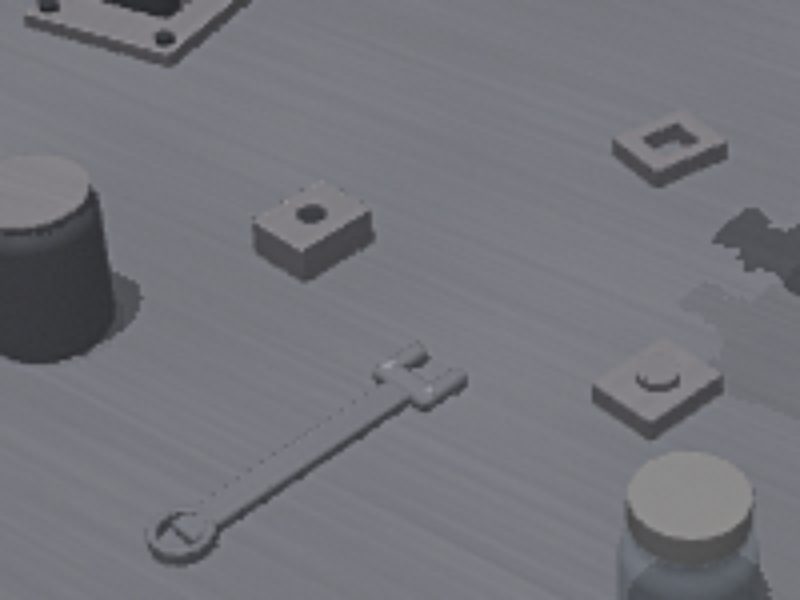

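```bash
python3 - <<'E'
from mv import *
# s10: TCP (622,-113.6,57.6) yaw -8.7, opening 68mm
a=np.radians(-8.7);yv=np.array([-np.sin(a),np.cos(a),0])
for sg in(1,-1):
  for d in(0,10,20,30):
    P=np.array([.622,-.1136,.0576+d/1000])+sg*.036*yv
    print(sg,d,((proj("scene",P)-[160,120])*2).round(1))
# s11 shut
for d in(0,10,20): print("shut",d,((proj("scene",[.6249,-.1142,.1247+d/1000])-[160,120])*2).round(1))
# s6: tcp 461.9 -112.3 106.3 yaw 15.4
E
```

```text
1 0 [255.1 310. ]
1 10 [254.4 302. ]
1 20 [253.8 294. ]
1 30 [253.2 285.9]
-1 0 [209.  283.6]
-1 10 [208.2 275.8]
-1 20 [207.4 267.9]
-1 30 [206.6 259.9]
shut 0 [224.4 243.3]
shut 10 [223.6 234.9]
shut 20 [222.8 226.4]
```

```bash
python3 - <<'E'
import cv2
s=cv2.imread("pics/s10.png");cv2.imwrite("pics/s10d.png",cv2.resize(s[180:310,220:340],None,fx=6,fy=4.6,interpolation=cv2.INTER_CUBIC))
s=cv2.imread("pics/s11.png");cv2.imwrite("pics/s11d.png",cv2.resize(s[140:310,220:340],None,fx=5,fy=3.5,interpolation=cv2.INTER_CUBIC))
E
```

```text
(no output)
```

View pics/s11d.png

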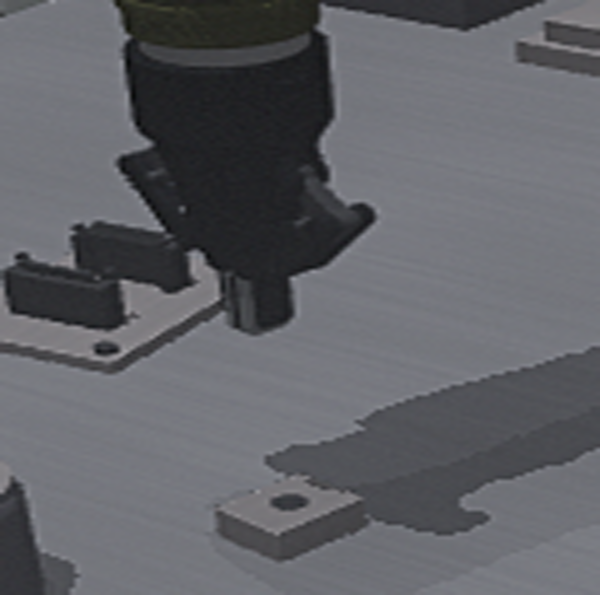

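```bash
python3 - <<'E'
from mv import *
def pr(p,yaw,h):
  a=np.radians(yaw);yv=np.array([-np.sin(a),np.cos(a),0])
  for sg in (1,-1):
    print([tuple(proj("scene",(np.array(p)+[0,0,d])/1000+sg*h*yv/1000).round(1)) for d in(0,10,20,30,40)])
print("s1");pr((472.5,-361.7,18.7),7.1,46)
print("s6");pr((461.9,-112.3,106.3),15.4,37)
print("s8");pr((623.5,-3.4,94.6),15.4,37)
print("s12");pr((557.5,126,170),-8.7,37)
s=cv2.imread("pics/s1.png");cv2.imwrite("pics/s1d.png",cv2.resize(s[180:240,200:280],None,fx=9,fy=9,interpolation=cv2.INTER_CUBIC))
s=cv2.imread("pics/s8.png");cv2.imwrite("pics/s8d.png",cv2.resize(s[200:280,270:370],None,fx=7,fy=7,interpolation=cv2.INTER_CUBIC))
E
```

```text
s1
[(np.float64(254.0), np.float64(225.5)), (np.float64(253.6), np.float64(222.0)), (np.float64(253.2), np.float64(218.5)), (np.float64(252.8), np.float64(215.0)), (np.float64(252.4), np.float64(211.4))]
[(np.float64(224.1), np.float64(217.5)), (np.float64(223.6), np.float64(214.1)), (np.float64(223.1), np.float64(210.7)), (np.float64(222.6), np.float64(207.2)), (np.float64(222.1), np.float64(203.7))]
s6
[(np.float64(336.1), np.float64(218.5)), (np.float64(336.0), np.float64(214.5)), (np.float64(335.9), np.float64(210.6)), (np.float64(335.8), np.float64(206.6)), (np.float64(335.7), np.float64(202.5))]
[(np.float64(305.0), np.float64(213.6)), (np.float64(304.8), np.float64(209.7)), (np.float64(304.6), np.float64(205.8)), (np.float64(304.4), np.float64(201.8)), (np.float64(304.2), np.float64(197.8))]
s8
[(np.float64(335.4), np.float64(274.2)), (np.float64(335.3), np.float64(270.0)), (np.float64(335.2), np.float64(265.7)), (np.float64(335.1), np.float64(261.4)), (np.float64(335.0), np.float64(257.0))]
[(np.float64(299.9), np.float64(267.5)), (np.float64(299.7), np.float64(263.4)), (np.float64(299.4), np.float64(259.1)), (np.float64(299.1), np.float64(254.9)), (np.float64(298.9), np.float64(250.6))]
s12
[(np.float64(409.9), np.float64(249.6)), (np.float64(410.2), np.float64(244.9)), (np.float64(410.4), np.float64(240.2)), (np.float64(410.7), np.float64(235.4)), (np.float64(411.0), np.float64(230.6))]
[(np.float64(378.2), np.float64(235.3)), (np.float64(378.3), np.float64(230.8)), (np.float64(378.4), np.float64(226.2)), (np.float64(378.5), np.float64(221.6)), (np.float64(378.7), np.float64(216.9))]
```

View pics/s1d.png

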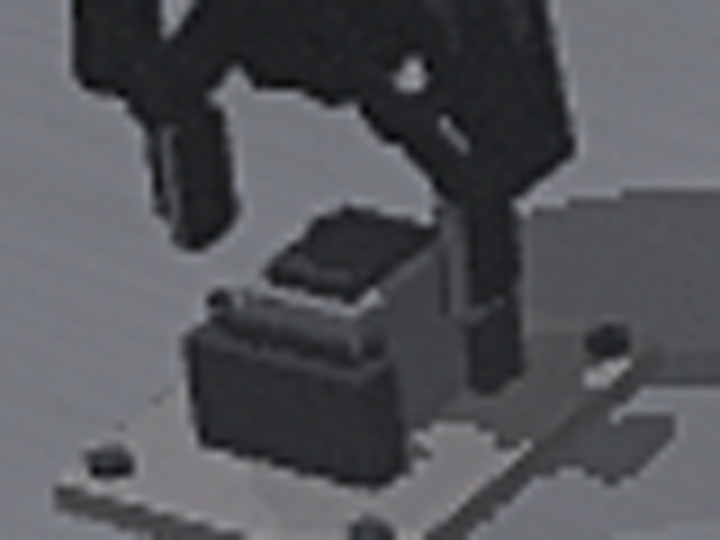

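View pics/s8d.png

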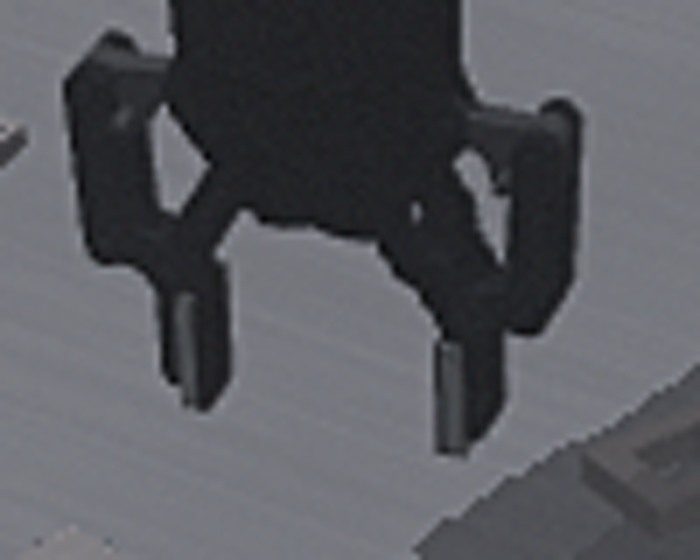

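>>> {"op": "drive_tool", "data": {
  "deltas": [
    [0,0,0.1,0,0,0,0.53],
    [0,0,0.25,0,0,0,0.53],
    [0,0,0.4,0,0,0,0.53],
    [0,0,0.52,0,0,0,0.53],
    [0,0,0.6,0,0,0,0.53],
    [0,0,0.64,0,0,0,0.53],
    [0,0,0.64,0,0,0,0.53],
    [0,0,0.64,0,0,0,0.53],
    [0,0,0.64,0,0,0,0.53],
    [0,0,0.64,0,0,0,0.53]
  ]
}}

```text
t: 36.05
tool_pos: [0.5598, 0.1241, 0.0134]
ee_rot: [0.241, 3.13, 0.003]
wrist_force: [-1.7, 0.2, 0.6]
grip_width: 0.467
```

>>> {"op": "drive_tool", "data": {
  "deltas": [
    [0,0,0.008,0,0,0,0.53],
    [0,0,0.016,0,0,0,0.53],
    [0,0,0.024,0,0,0,0.53],
    [0,0,0.032,0,0,0,0.53],
    [0,0,0.032,0,0,0,0.53]
  ]
}}

```text
t: 36.55
tool_pos: [0.5584, 0.1241, 0.0036]
ee_rot: [-0.241, -3.131, -0.002]
wrist_force: [-0.3, -0.3, 0.4]
grip_width: 0.466
```

```bash
python3 - <<'E'
from mv import *
plan()
s=snap("scene","s13");cv2.imwrite("pics/s13d.png",cv2.resize(s[210:310,310:430],None,fx=6,fy=6,interpolation=cv2.INTER_CUBIC))
E
```

```text
t 36.55 pos [558.4 124.1   3.6] yaw -8.79 f [-0.3 -0.3  0.4] grip 0.466
```

View pics/s13d.png

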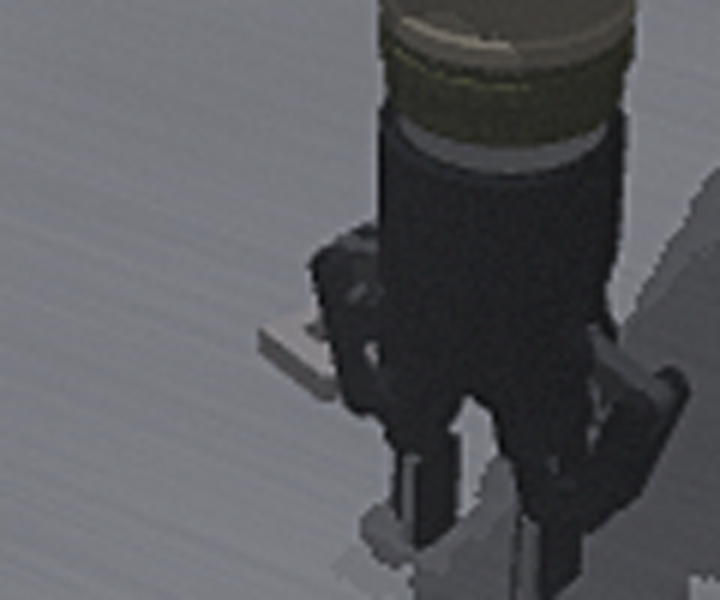

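>>> {"op": "drive_tool", "data": {
  "deltas": [
    [0,0,0.008,0,0,0,0.53],
    [0,0,0.016,0,0,0,0.53],
    [0,0,0.02,0,0,0,0.53],
    [0,0,0.02,0,0,0,0.53]
  ]
}}

```text
t: 37.0
tool_pos: [0.5586, 0.1241, -0.0011]
ee_rot: [-0.241, -3.132, -0.002]
wrist_force: [0.8, 0.5, 0.8]
grip_width: 0.471
```

>>> {"op": "drive_tool", "data": {
  "deltas": [
    [0,0,0.006,0,0,0,0.53],
    [0,0,0.012,0,0,0,0.53],
    [0,0,0.012,0,0,0,0.53]
  ]
}}

```text
t: 37.3
tool_pos: [0.5586, 0.1241, -0.0042]
ee_rot: [-0.241, -3.132, -0.002]
wrist_force: [-0.4, -0.4, -0.4]
grip_width: 0.471
```

Below the stated contact height with no force, so the real tips are higher than stated. Continuing in small steps.

>>> {"op": "drive_tool", "data": {
  "deltas": [
    [0,0,0.006,0,0,0,0.53],
    [0,0,0.012,0,0,0,0.53],
    [0,0,0.012,0,0,0,0.53]
  ]
}}

```text
t: 37.6
tool_pos: [0.5586, 0.1241, -0.0072]
ee_rot: [-0.241, -3.132, -0.002]
wrist_force: [0.6, 0.3, 0.7]
grip_width: 0.47
```

>>> {"op": "drive_tool", "data": {
  "deltas": [
    [0,0,0.006,0,0,0,0.53],
    [0,0,0.012,0,0,0,0.53],
    [0,0,0.012,0,0,0,0.53]
  ]
}}

```text
t: 37.9
tool_pos: [0.5586, 0.1241, -0.0102]
ee_rot: [-0.241, -3.132, -0.002]
wrist_force: [-0.3, 0.1, -0.5]
grip_width: 0.471
```

>>> {"op": "drive_tool", "data": {
  "deltas": [
    [0,0,0.006,0,0,0,0.53],
    [0,0,0.01,0,0,0,0.53],
    [0,0,0.01,0,0,0,0.53]
  ]
}}

```text
t: 38.2
tool_pos: [0.5587, 0.1241, -0.0126]
ee_rot: [-0.241, -3.132, -0.002]
wrist_force: [-0.3, -0.4, 0.4]
grip_width: 0.474
```

>>> {"op": "drive_tool", "data": {
  "deltas": [
    [0,0,0.004,0,0,0,0.53],
    [0,0,0.008,0,0,0,0.53],
    [0,0,0.008,0,0,0,0.53]
  ]
}}

```text
t: 38.5
tool_pos: [0.5587, 0.1241, -0.0146]
ee_rot: [-0.241, -3.132, -0.002]
wrist_force: [-0.3, -0.3, 0.0]
grip_width: 0.468
```

>>> {"op": "drive_tool", "data": {
  "deltas": [
    [0,0,0.004,0,0,0,0.53],
    [0,0,0.008,0,0,0,0.53],
    [0,0,0.008,0,0,0,0.53]
  ]
}}

```text
t: 38.8
tool_pos: [0.5586, 0.1241, -0.0166]
ee_rot: [-0.241, -3.132, -0.002]
wrist_force: [-0.9, -0.1, 0.2]
grip_width: 0.468
```

>>> {"op": "drive_tool", "data": {
  "deltas": [
    [0,0,0.004,0,0,0,0.53],
    [0,0,0.008,0,0,0,0.53],
    [0,0,0.008,0,0,0,0.53]
  ]
}}

```text
t: 39.1
tool_pos: [0.5586, 0.1241, -0.0186]
ee_rot: [-0.241, -3.132, -0.002]
wrist_force: [-0.9, 0.4, 0.3]
grip_width: 0.47
```

>>> {"op": "drive_tool", "data": {
  "deltas": [
    [0,0,0.004,0,0,0,0.53],
    [0,0,0.008,0,0,0,0.53],
    [0,0,0.008,0,0,0,0.53]
  ]
}}

```text
t: 39.4
tool_pos: [0.5586, 0.1241, -0.0206]
ee_rot: [-0.241, -3.132, -0.002]
wrist_force: [0.4, 0.5, -0.1]
grip_width: 0.469
```

>>> {"op": "drive_tool", "data": {
  "deltas": [
    [0,0,0.004,0,0,0,0.53],
    [0,0,0.008,0,0,0,0.53],
    [0,0,0.008,0,0,0,0.53]
  ]
}}

```text
t: 39.7
tool_pos: [0.5586, 0.1241, -0.0226]
ee_rot: [-0.241, -3.132, -0.002]
wrist_force: [-0.6, 0.2, -0.1]
grip_width: 0.467
```

```bash
python3 - <<'E'
from mv import *
plan()
s=snap("scene","s14");cv2.imwrite("pics/s14d.png",cv2.resize(s[210:320,310:430],None,fx=5.4,fy=5.4,interpolation=cv2.INTER_CUBIC))
E
```

```text
t 39.70 pos [558.6 124.1 -22.6] yaw -8.80 f [-0.6  0.2 -0.1] grip 0.467
```

View pics/s14d.png

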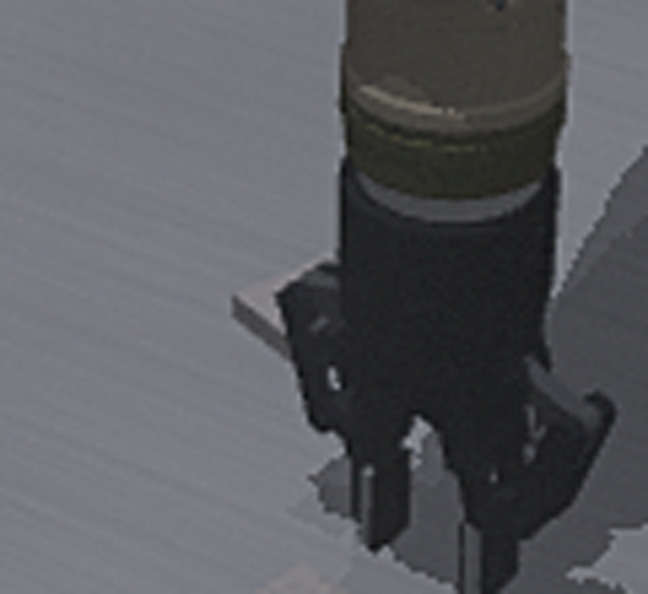

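```bash
python3 - <<'E'
from mv import *
a=np.radians(-8.8);yv=np.array([-np.sin(a),np.cos(a),0]);xv=np.array([np.cos(a),np.sin(a),0])
for sg in(-1,1):
  for off in(-11,0,11):
    print(sg,off,[tuple(np.round((proj("scene",(np.array([558.6,124.1,z])+sg*21*yv+off*xv)/1000)-[310,210])*5.4).astype(int)) for z in(0,5,10,15)])
s=cv2.imread("pics/s14.png");cv2.imwrite("pics/s14e.png",cv2.resize(s[270:330,350:420],None,fx=10,fy=10,interpolation=cv2.INTER_CUBIC))
E
```

```text
-1 -11 [(np.int64(404), np.int64(522)), (np.int64(404), np.int64(512)), (np.int64(405), np.int64(501)), (np.int64(405), np.int64(491))]
-1 0 [(np.int64(385), np.int64(536)), (np.int64(386), np.int64(525)), (np.int64(386), np.int64(515)), (np.int64(386), np.int64(504))]
-1 11 [(np.int64(367), np.int64(550)), (np.int64(367), np.int64(539)), (np.int64(367), np.int64(529)), (np.int64(367), np.int64(518))]
1 -11 [(np.int64(492), np.int64(570)), (np.int64(493), np.int64(560)), (np.int64(494), np.int64(549)), (np.int64(494), np.int64(539))]
1 0 [(np.int64(474), np.int64(585)), (np.int64(474), np.int64(574)), (np.int64(475), np.int64(563)), (np.int64(476), np.int64(553))]
1 11 [(np.int64(455), np.int64(599)), (np.int64(456), np.int64(588)), (np.int64(456), np.int64(578)), (np.int64(457), np.int64(567))]
```

View pics/s14e.png

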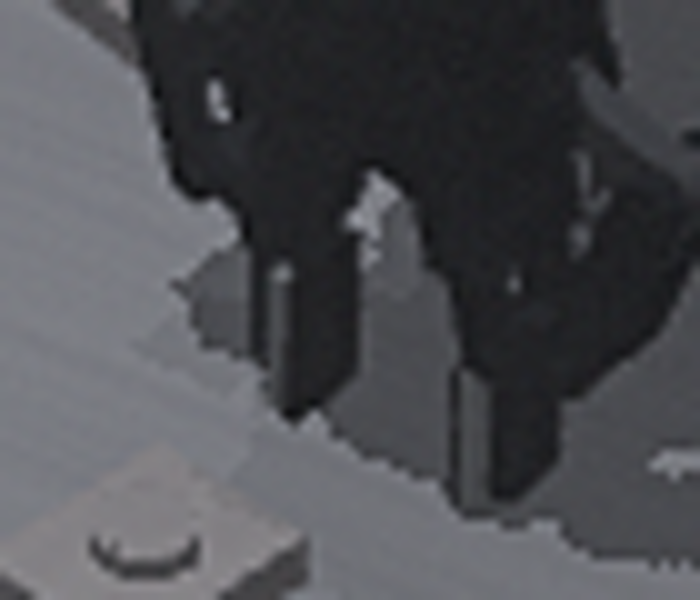

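>>> {"op": "drive_tool", "data": {
  "deltas": [
    [0,0,0.004,0,0,0,0.53],
    [0,0,0.004,0,0,0,0.53],
    [0,0,0.004,0,0,0,0.53]
  ]
}}

```text
t: 40.05
tool_pos: [0.5588, 0.1241, -0.0234]
ee_rot: [-0.241, -3.132, -0.002]
wrist_force: [0.4, 0.8, 0.2]
grip_width: 0.472
```

>>> {"op": "drive_tool", "data": {
  "deltas": [
    [0,0,0.004,0,0,0,0.53],
    [0,0,0.004,0,0,0,0.53],
    [0,0,0.004,0,0,0,0.53]
  ]
}}

```text
t: 40.35
tool_pos: [0.5588, 0.1241, -0.0235]
ee_rot: [0.241, 3.132, 0.002]
wrist_force: [-2.0, -0.2, 6.0]
grip_width: 0.473
```

>>> {"op": "drive_tool", "data": {
  "deltas": [
    [0,0,0.004,0,0,0,0.53],
    [0,0,0.004,0,0,0,0.53],
    [0,0,0.004,0,0,0,0.53]
  ]
}}

```text
t: 40.65
tool_pos: [0.5589, 0.1241, -0.0235]
ee_rot: [0.241, 3.132, 0.002]
wrist_force: [-4.9, -0.6, 14.2]
grip_width: 0.471
```

>>> {"op": "drive_tool", "data": {
  "deltas": [
    [0,0,-0.1,0,0,0,0.4],
    [0,0,-0.25,0,0,0,0.3],
    [0,0,-0.4,0,0,0,0.3],
    [0,0,-0.42,0,0,0,0.3],
    [0,0,-0.42,0,0,0,0.3]
  ]
}}

```text
t: 41.15
tool_pos: [0.5601, 0.1241, 0.0812]
ee_rot: [0.241, 3.129, 0.003]
wrist_force: [0.3, 0.7, -0.5]
grip_width: 0.7
```

```bash
python3 - <<'E'
from mv import *
plan([(624,-100,80,-8.8)],[(624.3,-113.9,20,-8.8),(624.3,-113.9,-20,-8.8)])
E
```

```text
t 41.15 pos [560.1 124.1  81.2] yaw -8.80 f [ 0.3  0.7 -0.5] grip 0.700
  [-0.3895, -0.8468, 0.0042, 0.0041, 0.0061, 0.0001] rows 4.7 
--
  [-0.0097, -0.0548, 0.24, 0.0, 0.0, 0.0] rows 1.2 
  [-0.0097, -0.0548, 0.4, 0.0, 0.0, 0.0] rows 2.0 
--
```

>>> {"op": "drive_tool", "data": {
  "deltas": [
    [-0.07,-0.16,0,0,0,0,0.3],
    [-0.15,-0.34,0,0,0,0,0.3],
    [-0.23,-0.52,0,0,0,0,0.3],
    [-0.31,-0.7,0,0,0,0,0.3],
    [-0.385,-0.85,0,0,0,0,0.3],
    [-0.395,-0.9,0.05,0,0,0,0.3],
    [-0.395,-0.9,0.12,0,0,0,0.3],
    [-0.395,-0.9,0.18,0,0,0,0.3],
    [-0.395,-0.9,0.18,0,0,0,0.3],
    [-0.395,-0.9,0.18,0,0,0,0.3]
  ]
}}

```text
t: 42.15
tool_pos: [0.6205, -0.1125, 0.0327]
ee_rot: [-0.24, -3.129, -0.003]
wrist_force: [1.0, 0.0, -0.3]
grip_width: 0.698
```

```bash
python3 - <<'E'
from mv import *
plan([(624.3,-113.9,-20,-8.8)])
E
```

```text
t 42.15 pos [ 620.5 -112.5   32.7] yaw -8.77 f [ 1.   0.  -0.3] grip 0.698
  [-0.0165, -0.0036, 0.2108, 0.0037, -0.0069, 0.0011] rows 1.1 
--
```

>>> {"op": "drive_tool", "data": {
  "deltas": [
    [-0.009,-0.004,0.06,0,0,0,0.3],
    [-0.009,-0.004,0.12,0,0,0,0.3],
    [-0.009,-0.004,0.18,0,0,0,0.3],
    [-0.009,-0.004,0.21,0,0,0,0.3],
    [-0.009,-0.004,0.21,0,0,0,0.3],
    [-0.009,-0.004,0.21,0,0,0,0.3],
    [-0.009,-0.004,0.21,0,0,0,0.3]
  ]
}}

```text
t: 42.85
tool_pos: [0.6248, -0.1149, -0.0173]
ee_rot: [0.241, 3.131, 0.001]
wrist_force: [0.2, -0.0, 0.7]
grip_width: 0.698
```

```bash
python3 - <<'E'
from mv import *
plan([(624.3,-113.9,-20,-8.8)])
E
```

```text
t 42.85 pos [ 624.8 -114.9  -17.3] yaw -8.79 f [ 0.2 -0.   0.7] grip 0.698
  [0.0027, 0.0035, 0.0106, 0.002, 0.0026, 0.0003] rows 0.1 
--
```

>>> {"op": "drive_tool", "data": {
  "deltas": [
    [0.002,0.003,0.006,0,0,0,0.3],
    [0.002,0.003,0.008,0,0,0,0.3],
    [0.002,0.003,0.008,0,0,0,1],
    [0.002,0.003,0.008,0,0,0,1],
    [0.002,0.003,0.008,0,0,0,1],
    [0.002,0.003,0.008,0,0,0,1],
    [0.002,0.003,0.008,0,0,0,1],
    [0.002,0.003,0.008,0,0,0,1]
  ]
}}

```text
t: 43.65
tool_pos: [0.6241, -0.114, -0.0197]
ee_rot: [0.241, 3.132, 0.002]
wrist_force: [-0.3, -0.2, 5.6]
grip_width: 0.453
```

>>> {"op": "drive_tool", "data": {
  "deltas": [
    [0,0,-0.04,0,0,0,1],
    [0,0,-0.14,0,0,0,1],
    [0,0,-0.3,0,0,0,1],
    [0,0,-0.44,0,0,0,1],
    [0,0,-0.5,0,0,0,1],
    [0,0,-0.5,0,0,0,1],
    [0,0,-0.5,0,0,0,1]
  ]
}}

```text
t: 44.35
tool_pos: [0.6232, -0.1139, 0.1042]
ee_rot: [-0.241, -3.131, -0.002]
wrist_force: [0.4, 0.5, -1.7]
grip_width: 0.454
```

```bash
python3 - <<'E'
from mv import *
plan([(510,-300,105,7.1)],[(471.3,-362.0,80,7.1)])
E
```

```text
t 44.35 pos [ 623.2 -113.9  104.2] yaw -8.80 f [ 0.4  0.5 -1.7] grip 0.454
  [0.3334, -0.8049, -0.0041, 0.003, -0.0019, -0.53] rows 4.4 
--
  [0.1843, -0.227, 0.1, 0.0, 0.0, 0.0] rows 1.5 
--
```

>>> {"op": "drive_tool", "data": {
  "deltas": [
    [0.07,-0.17,0,0,0,-0.1,1],
    [0.14,-0.34,0,0,0,-0.22,1],
    [0.21,-0.5,0,0,0,-0.35,1],
    [0.28,-0.67,0,0,0,-0.48,1],
    [0.333,-0.805,0,0,0,-0.53,1],
    [0.333,-0.805,0,0,0,-0.53,1]
  ]
}}

```text
t: 44.95
tool_pos: [0.5071, -0.3032, 0.1022]
ee_rot: [0.186, -3.132, -0.004]
wrist_force: [-0.1, -0.2, -2.1]
grip_width: 0.455
```

>>> {"op": "drive_tool", "data": {
  "deltas": [
    [0.1,-0.12,0,0,0,0,1],
    [0.184,-0.227,0,0,0,0,1],
    [0.184,-0.227,0.1,0,0,0,1],
    [0.184,-0.227,0.14,0,0,0,1],
    [0.184,-0.227,0.14,0,0,0,1],
    [0.184,-0.227,0.14,0,0,0,1],
    [0.184,-0.227,0.14,0,0,0,1]
  ]
}}

```text
t: 45.65
tool_pos: [0.4727, -0.3616, 0.07]
ee_rot: [-0.197, 3.135, 0.001]
wrist_force: [0.2, 0.7, -0.9]
grip_width: 0.456
```

```bash
python3 - <<'E'
from mv import *
plan([(471.3,-362,-10,7.1)])
s=snap("scene","s15");cv2.imwrite("pics/s15c.png",cv2.resize(s[130:270,170:310],None,fx=5,fy=4.2,interpolation=cv2.INTER_CUBIC))
E
```

```text
t 45.65 pos [ 472.7 -361.6   70. ] yaw 7.18 f [ 0.2  0.7 -0.9] grip 0.456
  [0.0061, -0.0011, 0.3199, 0.0017, 0.0009, 0.0027] rows 1.6 
--
```

View pics/s15c.png

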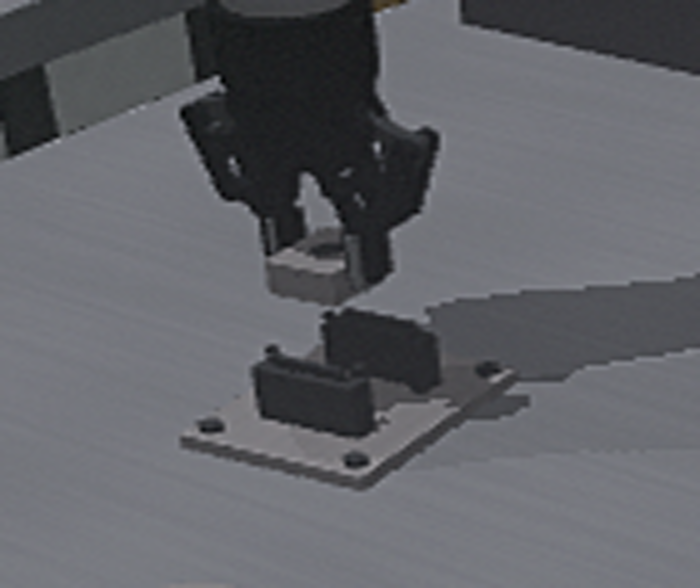

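>>> {"op": "drive_tool", "data": {
  "deltas": [
    [0.004,-0.001,0.06,0,0,0.002,1],
    [0.004,-0.001,0.11,0,0,0.002,1],
    [0.004,-0.001,0.12,0,0,0.002,1],
    [0.004,-0.001,0.12,0,0,0.002,1],
    [0.004,-0.001,0.12,0,0,0.002,1],
    [0.004,-0.001,0.12,0,0,0.002,1]
  ]
}}

```text
t: 46.3
tool_pos: [0.4714, -0.3628, 0.0401]
ee_rot: [-0.193, 3.135, 0.001]
wrist_force: [0.4, -0.0, -0.6]
grip_width: 0.454
```

```bash
python3 - <<'E'
from mv import *
plan([(471.3,-362,-10,7.1)])
E
```

```text
t 46.30 pos [ 471.4 -362.8   40.1] yaw 7.04 f [ 0.4 -0.  -0.6] grip 0.454
  [0.0002, 0.0032, 0.2003, 0.001, 0.0014, -0.0019] rows 1.0 
--
```

>>> {"op": "drive_tool", "data": {
  "deltas": [
    [0,0.003,0.02,0,0,-0.002,1],
    [0,0.003,0.04,0,0,-0.002,1],
    [0,0.003,0.06,0,0,-0.002,1],
    [0,0.003,0.08,0,0,-0.002,1],
    [0,0.003,0.1,0,0,-0.002,1],
    [0,0.003,0.1,0,0,-0.002,1]
  ]
}}

```text
t: 46.9
tool_pos: [0.4703, -0.3611, 0.0134]
ee_rot: [0.194, -3.134, -0.004]
wrist_force: [-0.2, 0.1, -1.5]
grip_width: 0.454
```

>>> {"op": "drive_tool", "data": {
  "deltas": [
    [0,-0.002,0.02,0,0,0,1],
    [0,-0.002,0.04,0,0,0,1],
    [0,-0.002,0.06,0,0,0,1],
    [0,-0.002,0.075,0,0,0,1],
    [0,-0.002,0.085,0,0,0,1],
    [0,-0.002,0.085,0,0,0,1],
    [0,-0.002,0.085,0,0,0,1]
  ]
}}

```text
t: 47.6
tool_pos: [0.471, -0.3622, -0.0068]
ee_rot: [0.195, -3.136, -0.002]
wrist_force: [-0.3, -1.0, -0.8]
grip_width: 0.457
```

>>> {"op": "drive_tool", "data": {
  "deltas": [
    [0,0,0.007,0,0,0,1],
    [0,0,0.012,0,0,0,1],
    [0,0,0.012,0,0,0,1],
    [0,0,0.012,0,0,0,1]
  ]
}}

```text
t: 48.0
tool_pos: [0.471, -0.3622, -0.0097]
ee_rot: [-0.195, 3.135, 0.002]
wrist_force: [0.5, -0.4, -0.5]
grip_width: 0.456
```

>>> {"op": "drive_tool", "data": {
  "deltas": [
    [0,0,0.002,0,0,0,0.3],
    [0,0,0.002,0,0,0,0.3],
    [0,0,0.002,0,0,0,0.3],
    [0,0,0,0,0,0,0.3],
    [0,0,-0.08,0,0,0,0.3],
    [0,0,-0.2,0,0,0,0.3],
    [0,0,-0.36,0,0,0,0.3],
    [0,0,-0.5,0,0,0,0.3],
    [0,0,-0.5,0,0,0,0.3],
    [0,0,-0.5,0,0,0,0.3]
  ]
}}

```text
t: 49.0
tool_pos: [0.4716, -0.3629, 0.1163]
ee_rot: [-0.194, 3.134, -0.001]
wrist_force: [0.5, -0.6, -0.2]
grip_width: 0.7
```

```bash
python3 - <<'E'
from mv import *
plan([(465,-140,110,-10)],[(449,1.5,60,-21)],[(449,1.5,-20,-21)])
s=snap("scene","s16");cv2.imwrite("pics/s16c.png",cv2.resize(s[130:270,170:310],None,fx=5,fy=4.2,interpolation=cv2.INTER_CUBIC))
E
```

```text
t 49.00 pos [ 471.6 -362.9  116.3] yaw 7.10 f [ 0.5 -0.6 -0.2] grip 0.700
  [-0.0841, 0.888, 0.0247, -0.0009, 0.0033, 0.5701] rows 4.5 
--
  [0.1613, 0.5463, 0.2, 0.0, 0.0, 0.3667] rows 3.0 
--
  [0.0, 0.0, 0.32, 0.0, 0.0, 0.0] rows 1.6 
--
```

View pics/s16c.png

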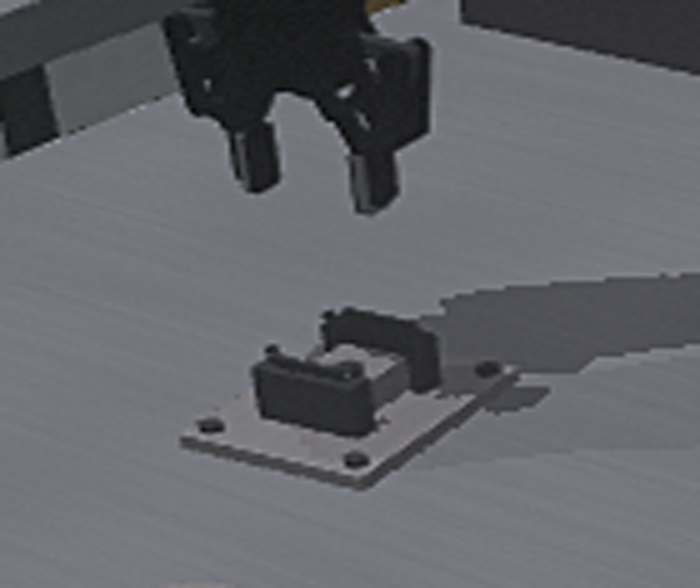

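The body sits flat between the cheeks (around (365,365) in the crop). Next the spacer.

>>> {"op": "drive_tool", "data": {
  "deltas": [
    [-0.02,0.18,0,0,0,0.1,0.3],
    [-0.04,0.37,0,0,0,0.25,0.3],
    [-0.06,0.55,0,0,0,0.4,0.3],
    [-0.08,0.74,0.01,0,0,0.55,0.3],
    [-0.084,0.888,0.02,0,0,0.57,0.3]
  ]
}}

```text
t: 49.55
tool_pos: [0.4626, -0.1364, 0.1086]
ee_rot: [-0.275, -3.126, -0.005]
wrist_force: [0.8, 0.2, -0.7]
grip_width: 0.7
```

>>> {"op": "drive_tool", "data": {
  "deltas": [
    [0.05,0.18,0,0,0,0.1,0.3],
    [0.1,0.36,0.05,0,0,0.25,0.3],
    [0.161,0.546,0.12,0,0,0.367,0.3],
    [0.161,0.546,0.24,0,0,0.367,0.3],
    [0.161,0.546,0.34,0,0,0.367,0.3],
    [0.161,0.546,0.38,0,0,0.367,0.3],
    [0.161,0.546,0.38,0,0,0.367,0.3],
    [0.161,0.546,0.38,0,0,0.367,0.3]
  ]
}}

```text
t: 50.35
tool_pos: [0.4484, 0.0018, 0.0157]
ee_rot: [-0.574, -3.088, -0.002]
wrist_force: [0.1, 0.6, 0.4]
grip_width: 0.697
```

```bash
python3 - <<'E'
from mv import *
plan([(449,1.5,-20.5,-21)])
E
```

```text
t 50.35 pos [448.4   1.8  15.7] yaw -21.05 f [0.1 0.6 0.4] grip 0.697
  [-0.0029, -0.0004, 0.1449, 0.002, -0.0025, -0.0017] rows 0.7 
--
```

>>> {"op": "drive_tool", "data": {
  "deltas": [
    [-0.001,0,0.05,0,0,0,0.3],
    [-0.001,0,0.1,0,0,0,0.3],
    [-0.001,0,0.135,0,0,0,0.3],
    [-0.001,0,0.142,0,0,0,0.3],
    [-0.001,0,0.142,0,0,0,0.3],
    [-0.001,0,0.142,0,0,0,0.3],
    [-0.001,0,0.142,0,0,0,0.3]
  ]
}}

```text
t: 51.05
tool_pos: [0.4492, 0.0019, -0.0193]
ee_rot: [0.573, 3.088, 0.002]
wrist_force: [0.7, 0.3, -0.2]
grip_width: 0.702
```

```bash
python3 - <<'E'
from mv import *
plan([(449,1.5,-20.5,-21)])
E
```

```text
t 51.05 pos [449.2   1.9 -19.3] yaw -21.01 f [ 0.7  0.3 -0.2] grip 0.702
  [0.0, -0.002, 0.0049, 0.0026, 0.0008, -0.0004] rows 0.0 
--
```

>>> {"op": "drive_tool", "data": {
  "deltas": [
    [0,-0.001,0.005,0,0,0,0.3],
    [0,-0.001,0.005,0,0,0,1],
    [0,-0.001,0.005,0,0,0,1],
    [0,-0.001,0.005,0,0,0,1],
    [0,-0.001,0.005,0,0,0,1],
    [0,-0.001,0.005,0,0,0,1],
    [0,-0.001,0.005,0,0,0,1]
  ],
  "force": 50
}}

```text
t: 51.75
tool_pos: [0.4487, 0.0018, -0.0207]
ee_rot: [0.573, 3.089, 0.002]
wrist_force: [-0.9, 0.5, 5.8]
grip_width: 0.447
```

>>> {"op": "drive_tool", "data": {
  "deltas": [
    [0,0,-0.03,0,0,0,1],
    [0,0,-0.12,0,0,0,1],
    [0,0,-0.28,0,0,0,1],
    [0,0,-0.44,0,0,0,1],
    [0,0,-0.52,0,0,0,1],
    [0,0,-0.52,0,0,0,1],
    [0,0,-0.52,0,0,0,1]
  ]
}}

```text
t: 52.45
tool_pos: [0.4487, 0.0017, 0.1091]
ee_rot: [0.573, 3.088, 0.002]
wrist_force: [0.8, -0.2, -1.4]
grip_width: 0.452
```

```bash
python3 - <<'E'
from mv import *
s=snap("scene","s17");cv2.imwrite("pics/s17c.png",cv2.resize(s[120:320,270:430],None,fx=3,fy=3,interpolation=cv2.INTER_CUBIC))
plan([(465,-200,110,-2)],[(471.2,-362,90,7.1)])
E
```

```text
t 52.50 pos [447.8   1.8 108.2] yaw -21.00 f [-0.4  0.1 -1.2] grip 0.453
  [-0.3534, -0.7291, -0.0086, 0.0025, -0.0031, -0.6335] rows 4.1 
--
  [-0.0474, -0.6467, 0.08, 0.0, 0.0, -0.3033] rows 3.3 
--
```

View pics/s17c.png

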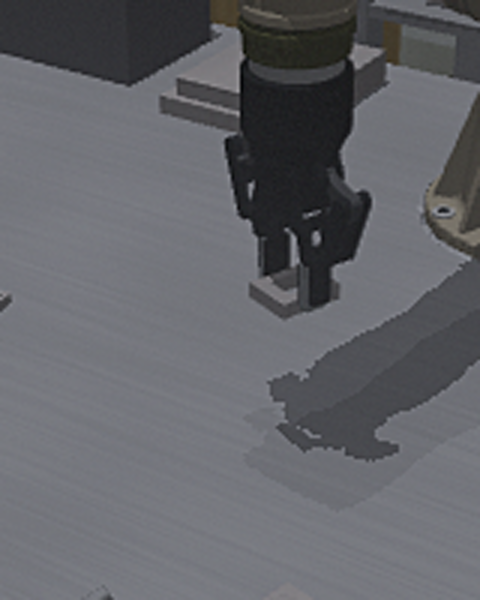

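Spacer held level at (295,290) in the crop. On to the nest.

>>> {"op": "drive_tool", "data": {
  "deltas": [
    [-0.07,-0.15,0,0,0,-0.1,1],
    [-0.15,-0.31,0,0,0,-0.25,1],
    [-0.24,-0.48,0,0,0,-0.4,1],
    [-0.31,-0.64,0,0,0,-0.55,1],
    [-0.353,-0.729,0,0,0,-0.633,1]
  ]
}}

```text
t: 53.0
tool_pos: [0.4647, -0.2027, 0.1067]
ee_rot: [-0.055, -3.139, -0.003]
wrist_force: [0.4, 0.6, -0.9]
grip_width: 0.448
```

>>> {"op": "drive_tool", "data": {
  "deltas": [
    [-0.015,-0.18,0,0,0,-0.1,1],
    [-0.03,-0.36,0,0,0,-0.2,1],
    [-0.045,-0.53,0.04,0,0,-0.303,1],
    [-0.047,-0.647,0.08,0,0,-0.303,1],
    [-0.047,-0.647,0.12,0,0,-0.303,1],
    [-0.047,-0.647,0.16,0,0,-0.303,1],
    [-0.047,-0.647,0.16,0,0,-0.303,1],
    [-0.047,-0.647,0.16,0,0,-0.303,1]
  ]
}}

```text
t: 53.8
tool_pos: [0.4713, -0.3603, 0.0677]
ee_rot: [0.196, -3.134, -0.005]
wrist_force: [0.3, -0.9, -0.7]
grip_width: 0.453
```

```bash
python3 - <<'E'
from mv import *
plan([(471.2,-362,42,7.1),(471.2,-362,12,7.1)])
E
```

```text
t 53.80 pos [ 471.3 -360.3   67.7] yaw 7.15 f [ 0.3 -0.9 -0.7] grip 0.453
  [0.001, -0.007, 0.1029, 0.0061, -0.0023, 0.0017] rows 0.5 
  [0.0008, -0.0074, 0.2229, 0.0061, -0.0023, 0.0017] rows 1.1 
--
```

>>> {"op": "drive_tool", "data": {
  "deltas": [
    [0,-0.003,0.05,0,0,0,1],
    [0,-0.003,0.095,0,0,0,1],
    [0,-0.003,0.095,0,0,0,1],
    [0,-0.003,0.095,0,0,0,1],
    [0,-0.003,0.095,0,0,0,1],
    [0,-0.003,0.095,0,0,0,1]
  ]
}}

```text
t: 54.4
tool_pos: [0.472, -0.3631, 0.0451]
ee_rot: [-0.194, 3.135, 0.001]
wrist_force: [-0.5, 0.2, 0.2]
grip_width: 0.452
```

```bash
python3 - <<'E'
from mv import *
plan([(471.2,-362,12,7.1)])
E
```

```text
t 54.40 pos [ 472.  -363.1   45.1] yaw 7.07 f [-0.5  0.2  0.2] grip 0.452
  [0.0028, 0.0046, 0.1326, 0.0013, 0.0011, -0.001] rows 0.7 
--
```

>>> {"op": "drive_tool", "data": {
  "deltas": [
    [0.002,0.0035,0.02,0,0,0,1],
    [0.002,0.0035,0.04,0,0,0,1],
    [0.002,0.0035,0.06,0,0,0,1],
    [0.002,0.0035,0.08,0,0,0,1],
    [0.002,0.0035,0.1,0,0,0,1],
    [0.002,0.0035,0.115,0,0,0,1],
    [0.002,0.0035,0.12,0,0,0,1],
    [0.002,0.0035,0.12,0,0,0,1],
    [0.002,0.0035,0.12,0,0,0,1]
  ]
}}

```text
t: 55.3
tool_pos: [0.4713, -0.3621, 0.0148]
ee_rot: [-0.194, 3.135, 0.002]
wrist_force: [-0.6, -0.0, 0.2]
grip_width: 0.45
```

>>> {"op": "drive_tool", "data": {
  "deltas": [
    [0,0,0.004,0,0,0,1],
    [0,0,0.008,0,0,0,1],
    [0,0,0.008,0,0,0,1]
  ]
}}

```text
t: 55.6
tool_pos: [0.4711, -0.3619, 0.0126]
ee_rot: [0.194, -3.136, -0.002]
wrist_force: [0.2, -0.1, -1.0]
grip_width: 0.451
```

>>> {"op": "drive_tool", "data": {
  "deltas": [
    [0,0,0.004,0,0,0,1],
    [0,0,0.004,0,0,0,1],
    [0,0,0.004,0,0,0,1]
  ]
}}

```text
t: 55.9
tool_pos: [0.4711, -0.3619, 0.0117]
ee_rot: [0.194, -3.136, -0.002]
wrist_force: [0.2, 0.3, -0.2]
grip_width: 0.451
```

>>> {"op": "drive_tool", "data": {
  "deltas": [
    [0,0,0,0,0,0,0.3],
    [0,0,0,0,0,0,0.3],
    [0,0,0,0,0,0,0.3],
    [0,0,0,0,0,0,0.3],
    [0,0,-0.08,0,0,0,0.3],
    [0,0,-0.2,0,0,0,0.3],
    [0,0,-0.36,0,0,0,0.3],
    [0,0,-0.42,0,0,0,0.3],
    [0,0,-0.42,0,0,0,0.3],
    [0,0,-0.42,0,0,0,0.3]
  ]
}}

```text
t: 56.9
tool_pos: [0.4711, -0.362, 0.1163]
ee_rot: [0.194, -3.136, -0.002]
wrist_force: [-0.3, 0.5, -0.3]
grip_width: 0.699
```

```bash
python3 - <<'E'
from mv import *
plan([(540,-140,115,0)],[(615,80,115,-12.4)],[(626,103.9,20,-12.4)])
s=snap("scene","s18");cv2.imwrite("pics/s18c.png",cv2.resize(s[130:270,170:310],None,fx=5,fy=4.2,interpolation=cv2.INTER_CUBIC))
E
```

```text
t 56.90 pos [ 471.1 -362.   116.3] yaw 7.07 f [-0.3  0.5 -0.3] grip 0.699
  [-0.383, 0.8474, 0.0063, 0.0025, -0.0001, 0.2356] rows 4.6 
--
  [-0.3, 0.88, 0.0, 0.0, 0.0, 0.4133] rows 4.6 
--
  [-0.0224, 0.1028, 0.38, 0.0, 0.0, 0.0] rows 2.0 
--
```

View pics/s18c.png

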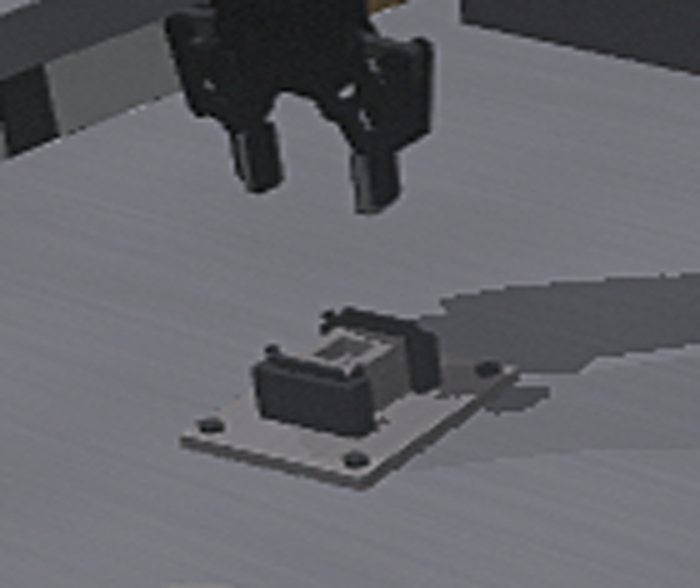

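Spacer lies on the body, window up, at about (345,350). Now the top plate.

>>> {"op": "drive_tool", "data": {
  "deltas": [
    [-0.08,0.17,0,0,0,0.05,0.3],
    [-0.16,0.35,0,0,0,0.1,0.3],
    [-0.24,0.53,0,0,0,0.15,0.3],
    [-0.32,0.71,0,0,0,0.2,0.3],
    [-0.383,0.847,0,0,0,0.236,0.3]
  ]
}}

```text
t: 57.45
tool_pos: [0.539, -0.137, 0.1149]
ee_rot: [0.0, -3.138, -0.005]
wrist_force: [-0.3, -0.0, 0.6]
grip_width: 0.705
```

>>> {"op": "drive_tool", "data": {
  "deltas": [
    [-0.06,0.18,0,0,0,0.08,0.3],
    [-0.12,0.36,0,0,0,0.16,0.3],
    [-0.18,0.54,0,0,0,0.25,0.3],
    [-0.24,0.72,0,0,0,0.34,0.3],
    [-0.3,0.88,0,0,0,0.413,0.3]
  ]
}}

```text
t: 57.95
tool_pos: [0.614, 0.0822, 0.115]
ee_rot: [-0.34, -3.119, -0.002]
wrist_force: [0.9, -1.3, -0.1]
grip_width: 0.704
```

>>> {"op": "drive_tool", "data": {
  "deltas": [
    [-0.022,0.103,0.06,0,0,0,0.3],
    [-0.022,0.103,0.18,0,0,0,0.3],
    [-0.022,0.103,0.3,0,0,0,0.3],
    [-0.022,0.103,0.36,0,0,0,0.3],
    [-0.022,0.103,0.36,0,0,0,0.3],
    [-0.022,0.103,0.36,0,0,0,0.3],
    [-0.022,0.103,0.36,0,0,0,0.3]
  ]
}}

```text
t: 58.65
tool_pos: [0.6266, 0.1038, 0.028]
ee_rot: [0.34, 3.122, 0.002]
wrist_force: [0.9, -0.8, 0.1]
grip_width: 0.697
```

```bash
python3 - <<'E'
from mv import *
plan([(626,103.9,-20.5,-12.4)])
s=snap("scene","s19");cv2.imwrite("pics/s19c.png",cv2.resize(s[220:380,280:440],None,fx=4,fy=3.7,interpolation=cv2.INTER_CUBIC))
E
```

```text
t 58.65 pos [626.6 103.8  28. ] yaw -12.41 f [ 0.9 -0.8  0.1] grip 0.697
  [0.0026, -0.0004, 0.1938, 0.003, 0.0011, -0.0004] rows 1.0 
--
```

View pics/s19c.png

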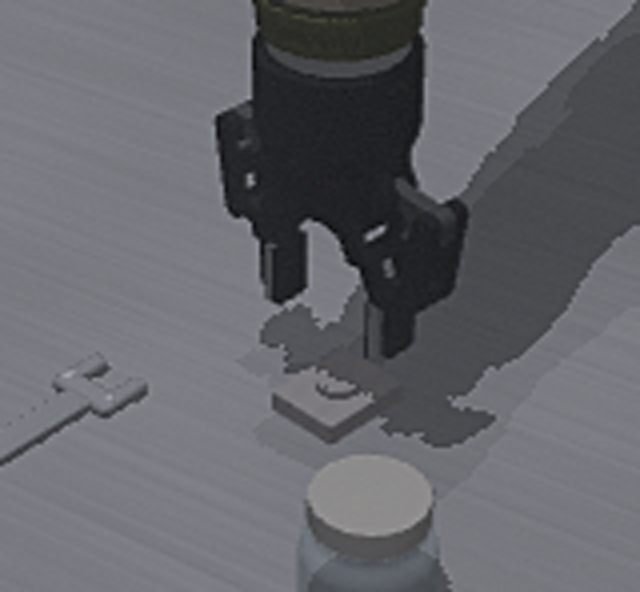

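>>> {"op": "drive_tool", "data": {
  "deltas": [
    [0.001,0,0.05,0,0,0,0.3],
    [0.001,0,0.1,0,0,0,0.3],
    [0.001,0,0.15,0,0,0,0.3],
    [0.001,0,0.185,0,0,0,0.3],
    [0.001,0,0.192,0,0,0,0.3],
    [0.001,0,0.192,0,0,0,0.3],
    [0.001,0,0.192,0,0,0,0.3],
    [0.001,0,0.192,0,0,0,0.3]
  ]
}}

```text
t: 59.5
tool_pos: [0.6264, 0.1041, -0.0201]
ee_rot: [0.339, 3.122, 0.002]
wrist_force: [0.6, 0.3, -0.2]
grip_width: 0.703
```

```bash
python3 - <<'E'
from mv import *
plan([(626,103.9,-20.5,-12.4)])
E
```

```text
t 59.50 pos [626.4 104.1 -20.1] yaw -12.39 f [ 0.6  0.3 -0.2] grip 0.703
  [0.0012, -0.0009, 0.0017, 0.003, 0.0013, 0.0002] rows 0.0 
--
```

>>> {"op": "drive_tool", "data": {
  "deltas": [
    [0.001,-0.001,0.002,0,0,0,1],
    [0.001,-0.001,0.002,0,0,0,1],
    [0.001,-0.001,0.002,0,0,0,1],
    [0.001,-0.001,0.002,0,0,0,1],
    [0.001,-0.001,0.002,0,0,0,1],
    [0.001,-0.001,0.002,0,0,0,1],
    [0.001,-0.001,0.002,0,0,0,1]
  ]
}}

```text
t: 60.2
tool_pos: [0.6261, 0.1038, -0.0205]
ee_rot: [0.339, 3.122, 0.002]
wrist_force: [-0.1, -0.3, 4.8]
grip_width: 0.452
```

>>> {"op": "drive_tool", "data": {
  "deltas": [
    [0,0,-0.03,0,0,0,1],
    [0,0,-0.12,0,0,0,1],
    [0,0,-0.28,0,0,0,1],
    [0,0,-0.44,0,0,0,1],
    [0,0,-0.54,0,0,0,1],
    [0,0,-0.54,0,0,0,1],
    [0,0,-0.54,0,0,0,1]
  ]
}}

```text
t: 60.9
tool_pos: [0.6255, 0.1036, 0.1139]
ee_rot: [0.339, 3.123, 0.002]
wrist_force: [0.2, -0.1, -1.1]
grip_width: 0.447
```

```bash
python3 - <<'E'
from mv import *
plan([(560,-110,115,-3)],[(490,-310,115,7.1)],[(471.2,-362,68,7.1)])
E
```

```text
t 60.90 pos [625.5 103.6 113.9] yaw -12.40 f [ 0.2 -0.1 -1.1] grip 0.447
  [0.0722, -0.8909, -0.0057, 0.0027, 0.0002, -0.3133] rows 4.5 
--
  [0.2377, -0.8136, 0.0, 0.0, 0.0, -0.3367] rows 4.2 
--
  [0.1003, -0.1971, 0.188, 0.0, 0.0, 0.0] rows 1.5 
--
```

>>> {"op": "drive_tool", "data": {
  "deltas": [
    [0.014,-0.17,0,0,0,-0.06,1],
    [0.03,-0.36,0,0,0,-0.12,1],
    [0.045,-0.55,0,0,0,-0.18,1],
    [0.06,-0.74,0,0,0,-0.25,1],
    [0.072,-0.891,0,0,0,-0.313,1]
  ]
}}

```text
t: 61.4
tool_pos: [0.5574, -0.1116, 0.1111]
ee_rot: [-0.082, -3.136, -0.004]
wrist_force: [0.3, 0.2, 0.3]
grip_width: 0.449
```

>>> {"op": "drive_tool", "data": {
  "deltas": [
    [0.05,-0.17,0,0,0,-0.06,1],
    [0.1,-0.35,0,0,0,-0.13,1],
    [0.15,-0.52,0,0,0,-0.2,1],
    [0.2,-0.69,0,0,0,-0.28,1],
    [0.238,-0.814,0,0,0,-0.337,1],
    [0.238,-0.814,0,0,0,-0.337,1]
  ]
}}

```text
t: 62.0
tool_pos: [0.4874, -0.3132, 0.1108]
ee_rot: [0.186, -3.133, -0.004]
wrist_force: [0.8, 0.1, -0.6]
grip_width: 0.45
```

>>> {"op": "drive_tool", "data": {
  "deltas": [
    [0.05,-0.1,0,0,0,0,1],
    [0.1,-0.197,0.04,0,0,0,1],
    [0.1,-0.197,0.12,0,0,0,1],
    [0.1,-0.197,0.18,0,0,0,1],
    [0.1,-0.197,0.188,0,0,0,1],
    [0.1,-0.197,0.188,0,0,0,1],
    [0.1,-0.197,0.188,0,0,0,1],
    [0.1,-0.197,0.188,0,0,0,1]
  ]
}}

```text
t: 62.8
tool_pos: [0.4719, -0.3621, 0.067]
ee_rot: [-0.195, 3.135, 0.001]
wrist_force: [-0.6, 0.3, -1.0]
grip_width: 0.452
```

```bash
python3 - <<'E'
from mv import *
plan([(471.2,-362,50,7.1),(471.2,-362,24,7.1)])
s=snap("scene","s20");cv2.imwrite("pics/s20c.png",cv2.resize(s[130:270,170:310],None,fx=5,fy=4.2,interpolation=cv2.INTER_CUBIC))
E
```

```text
t 62.80 pos [ 471.9 -362.1   67. ] yaw 7.13 f [-0.6  0.3 -1. ] grip 0.452
  [0.0028, 0.0008, 0.068, 0.0005, 0.0016, 0.0011] rows 0.3 
  [0.0028, 0.0007, 0.172, 0.0005, 0.0016, 0.0011] rows 0.9 
--
```

View pics/s20c.png

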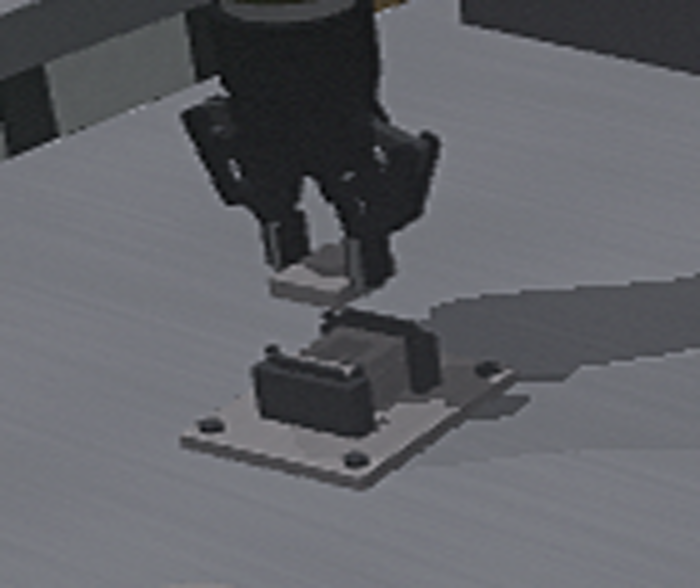

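>>> {"op": "drive_tool", "data": {
  "deltas": [
    [0.002,0.001,0.03,0,0,0,1],
    [0.002,0.001,0.06,0,0,0,1],
    [0.002,0.001,0.09,0,0,0,1],
    [0.002,0.001,0.11,0,0,0,1],
    [0.002,0.001,0.12,0,0,0,1],
    [0.002,0.001,0.12,0,0,0,1],
    [0.002,0.001,0.12,0,0,0,1],
    [0.002,0.001,0.12,0,0,0,1]
  ]
}}

```text
t: 63.65
tool_pos: [0.471, -0.3621, 0.0365]
ee_rot: [-0.195, 3.135, 0.001]
wrist_force: [0.1, 0.1, -1.4]
grip_width: 0.449
```

```bash
python3 - <<'E'
from mv import *
plan([(471.2,-362,23.7,7.1)])
E
```

```text
t 63.65 pos [ 471.  -362.1   36.5] yaw 7.10 f [ 0.1  0.1 -1.4] grip 0.449
  [-0.0009, 0.0001, 0.0513, 0.0015, 0.0009, 0.0] rows 0.3 
--
```

>>> {"op": "drive_tool", "data": {
  "deltas": [
    [0,0,0.01,0,0,0,1],
    [0,0,0.02,0,0,0,1],
    [0,0,0.03,0,0,0,1],
    [0,0,0.04,0,0,0,1],
    [0,0,0.048,0,0,0,1],
    [0,0,0.05,0,0,0,1],
    [0,0,0.05,0,0,0,1]
  ]
}}

```text
t: 64.35
tool_pos: [0.4708, -0.3618, 0.0237]
ee_rot: [0.195, -3.136, -0.002]
wrist_force: [-1.3, -0.4, -0.0]
grip_width: 0.448
```

>>> {"op": "drive_tool", "data": {
  "deltas": [
    [0,0,0.002,0,0,0,0.3],
    [0,0,0.002,0,0,0,0.3],
    [0,0,0.002,0,0,0,0.3],
    [0,0,0,0,0,0,0.3],
    [0,0,-0.08,0,0,0,0.3],
    [0,0,-0.2,0,0,0,0.3],
    [0,0,-0.36,0,0,0,0.3],
    [0,0,-0.5,0,0,0,0.3],
    [0,0,-0.5,0,0,0,0.3],
    [0,0,-0.5,0,0,0,0.3]
  ]
}}

```text
t: 65.35
tool_pos: [0.4713, -0.3625, 0.1498]
ee_rot: [-0.194, 3.134, -0.001]
wrist_force: [-0.4, 0.6, -0.1]
grip_width: 0.703
```

>>> {"op": "drive_tool", "data": {
  "deltas": [
    [0.05,0.15,-0.1,0,0,0,0.3],
    [0.1,0.35,-0.2,0,0,0,0.3],
    [0.15,0.55,-0.2,0,0,0,0.3],
    [0.2,0.75,-0.2,0,0,0,0.3],
    [0.25,0.9,-0.2,0,0,0,0.3],
    [0.25,0.9,-0.2,0,0,0,0.3],
    [0.25,0.9,-0.2,0,0,0,0.3]
  ]
}}

```text
t: 66.05
tool_pos: [0.3801, -0.1454, 0.198]
ee_rot: [0.197, -3.134, -0.003]
wrist_force: [-0.5, -0.9, 0.4]
grip_width: 0.7
```

```bash
python3 - <<'E'
from mv import *
from m import blobs
plan()
s=snap("scene","s21");t=snap("top","t21")
a=cv2.resize(s[185:255,190:290],None,fx=4,fy=4,interpolation=cv2.INTER_CUBIC);b=cv2.resize(t[245:325,435:505],None,fx=3.5,fy=3.5,interpolation=cv2.INTER_CUBIC)
c=np.zeros((300,660,3),np.uint8);c[:280,:400]=a;c[:280,405:650]=b
cv2.imwrite("pics/n21.png",c)
print([tuple(x) for x in blobs(t,(462,268,492,300),150,255,.056,10)])
E
```

```text
t 66.05 pos [ 380.1 -145.4  198. ] yaw 7.21 f [-0.5 -0.9  0.4] grip 0.700
[(array([482.1, 283.5]), array([ 464.9, -372.5]), array([ 468.9, -368.8]), 75.2, 55.4, 7.5, 2126)]
```

View pics/n21.png

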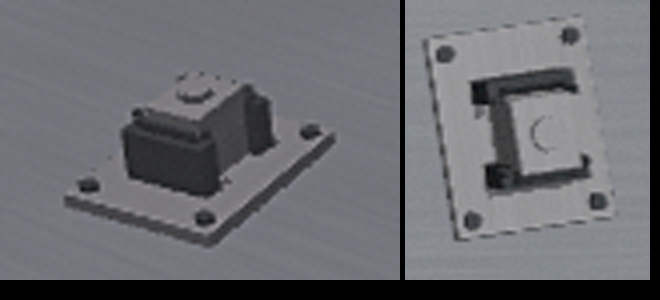

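View pics/s21.png

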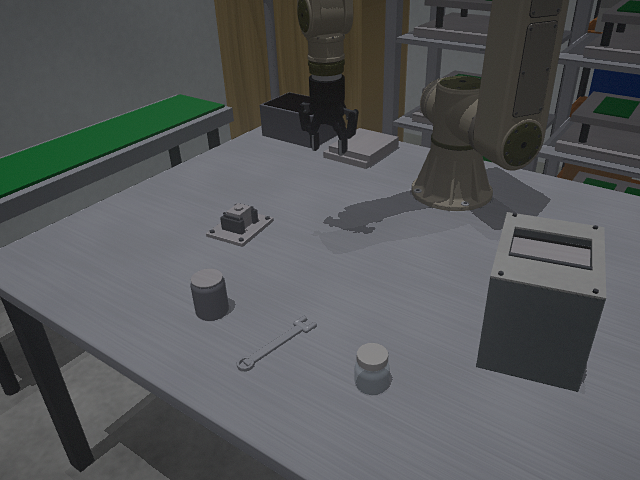

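View pics/t21.png

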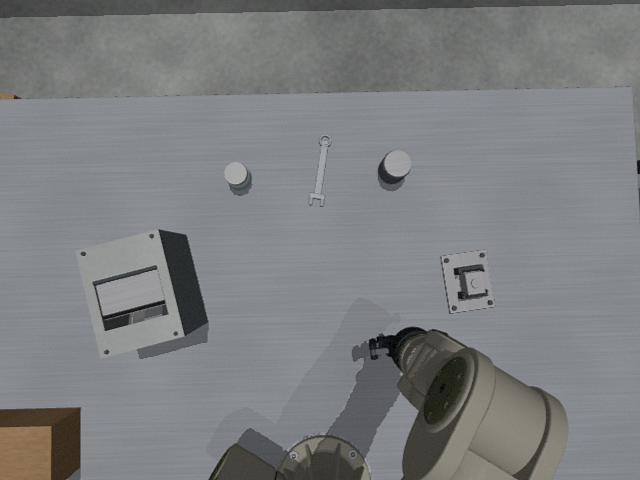

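```bash
python3 - <<'E'
import cv2,numpy as np
a=cv2.imread("pics/top0.png")[220:370,65:215];b=cv2.imread("pics/t21.png")[220:370,65:215]
cv2.imwrite("pics/bincmp.png",cv2.resize(np.hstack([a,b]),None,fx=2.6,fy=2.6,interpolation=cv2.INTER_CUBIC))
E
```

```text
(no output)
```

View pics/bincmp.png

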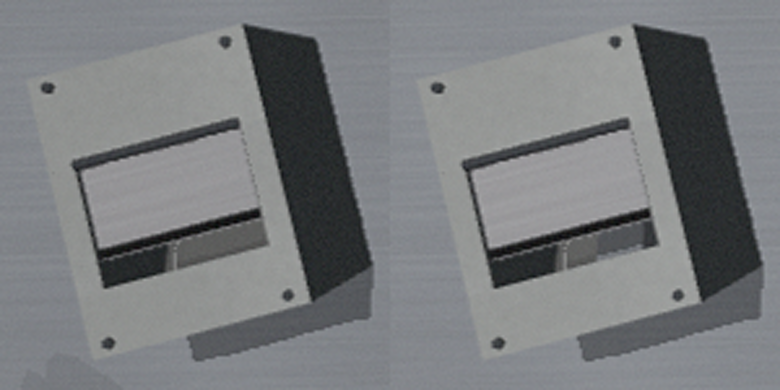

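```bash
python3 - <<'E'
import cv2,numpy as np
a=cv2.imread("pics/t21.png")[300:330,95:175];s=cv2.imread("pics/s21.png")[215:285,495:610]
cv2.imwrite("pics/bz.png",cv2.resize(a,None,fx=9,fy=9,interpolation=cv2.INTER_CUBIC))
cv2.imwrite("pics/bs.png",cv2.resize(s,None,fx=6,fy=6,interpolation=cv2.INTER_CUBIC))
E
```

```text
(no output)
```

View pics/bz.png

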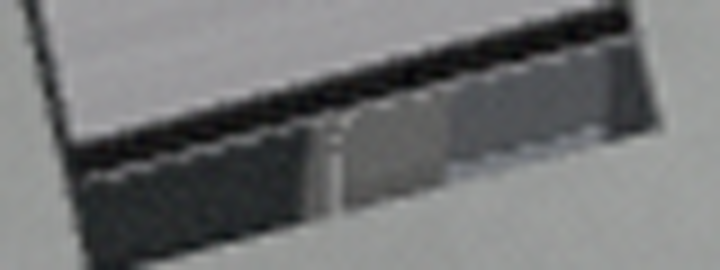

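View pics/bs.png

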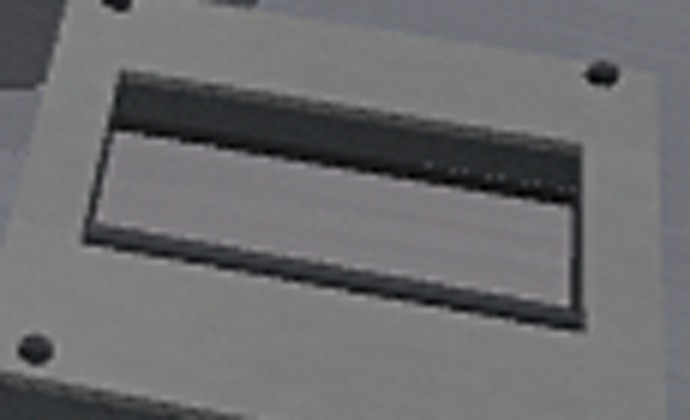

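```bash
python3 - <<'E'
import cv2,numpy as np
r=[cv2.resize(cv2.imread(f"pics/{n}.png")[300:335,95:175],None,fx=4.5,fy=4.5,interpolation=cv2.INTER_CUBIC) for n in("t1","t3","t5","t7","t11","t12")]
cv2.imwrite("pics/bt.png",np.vstack([np.hstack(r[i:i+2]) for i in(0,2,4)]))
a=np.radians(13.6);ex=np.array([np.cos(a),np.sin(a)]);ey=np.array([-np.sin(a),np.cos(a)])
from h import *
o=np.array([.4735,.3804])-.015*ex
pts=[(145,316),(145,320.5),(162.7,313.5)]
for u,v in pts:
  print((u,v))
  for z in(.03,.06,.09,.12):
    p=ray("top",u,v,z)[:2]-o;print("  z",z,"bin xy mm",(np.array([p@ex,p@ey])*1000).round())
E
```

```text
(145, 316)
  z 0.03 bin xy mm [-41.  47.]
  z 0.06 bin xy mm [-41.  35.]
  z 0.09 bin xy mm [-40.  23.]
  z 0.12 bin xy mm [-39.  11.]
(145, 320.5)
  z 0.03 bin xy mm [-52.  49.]
  z 0.06 bin xy mm [-51.  37.]
  z 0.09 bin xy mm [-49.  25.]
  z 0.12 bin xy mm [-48.  14.]
(162.7, 313.5)
  z 0.03 bin xy mm [-46.   5.]
  z 0.06 bin xy mm [-45.  -6.]
  z 0.09 bin xy mm [-45. -16.]
  z 0.12 bin xy mm [-44. -27.]
```

View pics/bt.png

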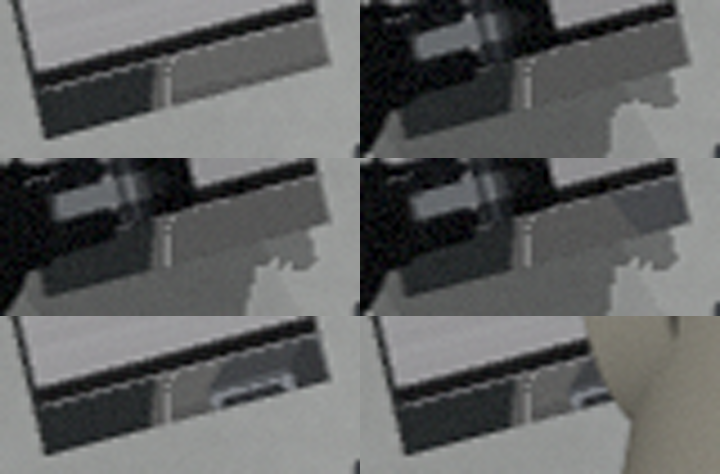

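>>> {"op": "drive_tool", "data": {
  "deltas": [
    [0,0,0,0,0,0,0.3],
    [0,0,0,0,0,0,0.3],
    [0,0,0,0,0,0,0.3],
    [0,0,0,0,0,0,0.3],
    [0,0,0,0,0,0,0.3],
    [0,0,0,0,0,0,0.3],
    [0,0,0,0,0,0,0.3],
    [0,0,0,0,0,0,0.3],
    [0,0,0,0,0,0,0.3],
    [0,0,0,0,0,0,0.3]
  ]
}}

```text
t: 67.15
tool_pos: [0.3809, -0.1465, 0.199]
ee_rot: [-0.195, 3.135, 0.002]
wrist_force: [-1.2, -0.2, -0.2]
grip_width: 0.7
```

>>> {"op": "drive_tool", "data": {
  "deltas": [
    [0,0,0,0,0,0,0.3],
    [0,0,0,0,0,0,0.3],
    [0,0,0,0,0,0,0.3],
    [0,0,0,0,0,0,0.3],
    [0,0,0,0,0,0,0.3],
    [0,0,0,0,0,0,0.3],
    [0,0,0,0,0,0,0.3],
    [0,0,0,0,0,0,0.3],
    [0,0,0,0,0,0,0.3],
    [0,0,0,0,0,0,0.3]
  ]
}}

```text
t: 68.15
tool_pos: [0.3809, -0.1465, 0.199]
ee_rot: [0.195, -3.135, -0.002]
wrist_force: [0.3, -0.0, -0.7]
grip_width: 0.699
```

```bash
python3 - <<'E'
from h import *
t=snap("top","t22")
g=[cv2.imread(f"pics/{n}.png") for n in("t11","t21","t22")]
cv2.imwrite("pics/bt2.png",np.vstack([cv2.resize(x[300:332,95:175],None,fx=6,fy=6,interpolation=cv2.INTER_CUBIC) for x in g]))
E
```

```text
(no output)
```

View pics/bt2.png

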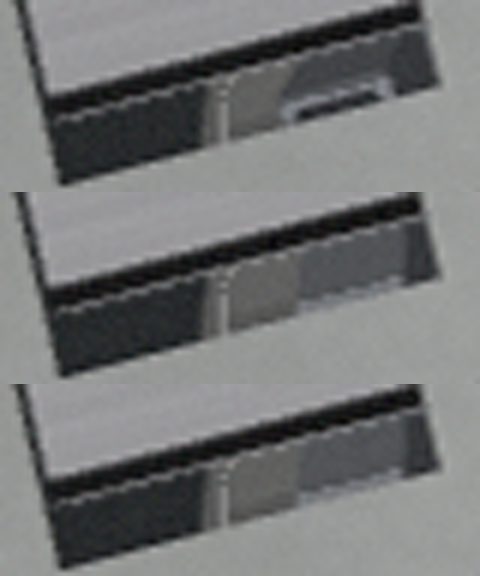

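```bash
python3 - <<'E'
from plant import ctrl
print(ctrl.close_job())
E
```

```text
the job is handed in; nothing more can be done
None
```

I posted all four old punches (the one from the nest and three from the bench) past the flap. I then built the new punch in the nest: body, spacer, then top plate with its stud up. I handed the job in at about 68 s.

**Last checks:**
- **Nest:** The last pictures from both cameras show the stack flat and square between the cheeks.
- **Bench:** It is clear of punches. The tin, spanner and jar look unmoved; I compared these by eye only.
- **Flap:** It is shut and level, as at the start.
- **Arm:** It stands clear and touches nothing. No punch was seen to be knocked aside, and the highest wrist force I read at the end of a move was about 16 N.

**What disagreed or failed:**
- **Tool height:** The real finger tips lie about 23 mm above the TCP reading. Because of this my first grasp of the body closed on nothing, although the body did not move. I measured the offset by lowering the fingers onto the bench until they touched, and corrected for it from then on.
- **Last punches in the bin:** I could not see the bin's floor. One punch shows through the gap, lying tilted on the slide. I estimate its visible face at about 0.1 m above the bench, well below the flap. It was at rest in the last two pictures, but I can't confirm that every punch reached the floor.

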